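Lid the washed jars from the drying stack

TASK

The four washed stoneware jars are dry and their lids are stacked on the plaster slab. Take the stack of lids apart and put each lid on the jar it fits, fully home on its rim, so that no dust gets in. They are pottery: set each lid down gently, do not drop it, and leave the jars standing where they are.

Things in the scene. Friction and masses are not known exactly. Their poses are not given: they have to be found in the camera images.
- slab: Fixed square slab of white plaster, 116 x 116 x 15 mm, lying flat on the bench; the four lids are stacked in its middle, the widest at the bottom, the smallest on top. Each lid rests on the knob of the next larger one, which stands loosely inside its hollow plug, so the lids are 25 mm apart in height. Origin: centre of its underside, z up.
- lid_small: The smallest of four round brown-glazed stoneware lids with a pale bare edge, about 90 g: a 70 mm plate, 7 mm thick, with a round 26 mm knob 18 mm high on top (grip it) and under it a hollow tapered plug, 14 mm deep, 49 mm across at the plate, 39 mm at its lower edge. Origin: on the axis at the underside of the plate (plug 14 mm below, knob's top 25 mm above); z up.
- lid_medium: The second smallest of four round brown-glazed stoneware lids with a pale bare edge, about 130 g: a 88 mm plate, 7 mm thick, with a round 26 mm knob 18 mm high on top (grip it) and under it a hollow tapered plug, 14 mm deep, 65 mm across at the plate, 55 mm at its lower edge. Origin: on the axis at the underside of the plate (plug 14 mm below, knob's top 25 mm above); z up.
- lid_large: The second largest of four round brown-glazed stoneware lids with a pale bare edge, about 190 g: a 106 mm plate, 7 mm thick, with a round 26 mm knob 18 mm high on top (grip it) and under it a hollow tapered plug, 14 mm deep, 83 mm across at the plate, 73 mm at its lower edge. Origin: on the axis at the underside of the plate (plug 14 mm below, knob's top 25 mm above); z up.
- lid_widest: The largest of four round brown-glazed stoneware lids with a pale bare edge, about 260 g: a 124 mm plate, 7 mm thick, with a round 26 mm knob 18 mm high on top (grip it) and under it a hollow tapered plug, 14 mm deep, 101 mm across at the plate, 91 mm at its lower edge. Origin: on the axis at the underside of the plate (plug 14 mm below, knob's top 25 mm above); z up.
- jar_small: Open, empty brown-glazed stoneware jar with a pale bare rim, pot-bellied: 86 mm tall, 86 mm at the belly, rim 66 mm outside and 54 mm inside. Loose, about 380 g. Takes the 70 mm lid (its plug has about 3 mm of play all round); with the lid home its origin is 86 mm above the jar's. Origin: centre of its underside, z up.
- jar_medium: Open, empty brown-glazed stoneware jar with a pale bare rim, pot-bellied, the tallest jar: 106 mm tall, 104 mm at the belly, rim 84 mm outside and 72 mm inside. Loose, about 600 g. Takes the 88 mm lid (its plug has about 3 mm of play all round); with the lid home its origin is 106 mm above the jar's. Origin: centre of its underside, z up.
- jar_large: Open, empty brown-glazed stoneware jar with a pale bare rim, nearly straight-sided: 96 mm tall, 114 mm at the belly, rim 102 mm outside and 90 mm inside. Loose, about 720 g. Takes the 106 mm lid (its plug has about 3 mm of play all round); with the lid home its origin is 96 mm above the jar's. Origin: centre of its underside, z up.
- jar_widest: Open, empty brown-glazed stoneware jar with a pale bare rim, low and wide, with a small lug on either side at mid-height: 74 mm tall, 128 mm at the belly, rim 120 mm outside and 108 mm inside. Loose, about 800 g. Takes the 124 mm lid (its plug has about 3 mm of play all round); with the lid home its origin is 74 mm above the jar's. Origin: centre of its underside, z up.
Things that resemble listed ones, but are neither listed nor needed, are in the scene too. What is shaped like the lid_small but green or yellow is not meant.

How it is judged:
At the end, for the whole second after the job is handed in: Each of the four lids lies on the jar whose mouth it fits, let go and at rest: its axis within 6 mm of the jar's, its plate within 3 mm of fully down on the rim, lid and jar within 0.06 rad of level, and each jar within 40 mm of where it stood (horizontal distance between lid_small and jar_small below 0.006 m and z of lid_small in the frame of jar_small between 0.083 and 0.089 m and angle between each of lid_small, jar_small, lid_medium, jar_medium, lid_large, jar_large, lid_widest, jar_widest's own z axis and vertical below 0.06 rad and distance of each of jar_small, jar_medium, jar_large, jar_widest from where it was at the start of the episode below 0.04 m and linear speed of each of lid_small, lid_medium, lid_large, lid_widest below 0.02 m/s and angular speed of each of lid_small, lid_medium, lid_large, lid_widest below 0.2 rad/s and contact force between the fingers and lid_small below 0.1 N and horizontal distance between lid_medium and jar_medium below 0.006 m and z of lid_medium in the frame of jar_medium between 0.103 and 0.109 m and contact force between the fingers and lid_medium below 0.1 N and horizontal distance between lid_large and jar_large below 0.006 m and z of lid_large in the frame of jar_large between 0.093 and 0.099 m and contact force between the fingers and lid_large below 0.1 N and horizontal distance between lid_widest and jar_widest below 0.006 m and z of lid_widest in the frame of jar_widest between 0.071 and 0.077 m and contact force between the fingers and lid_widest below 0.1 N); the robot touches nothing.
It fails at once if a lid was dropped or flung: out of the fingers it moved faster than 0.6 m/s ((linear speed of lid_small above 0.6 m/s and contact force between the fingers and lid_small below 0.05 N) or (linear speed of lid_medium above 0.6 m/s and contact force between the fingers and lid_medium below 0.05 N) or (linear speed of lid_large above 0.6 m/s and contact force between the fingers and lid_large below 0.05 N) or (linear speed of lid_widest above 0.6 m/s and contact force between the fingers and lid_widest below 0.05 N)).
It fails at once if a jar was tipped by more than 0.3 rad (angle between any of jar_small, jar_medium, jar_large, jar_widest's own z axis and vertical above 0.3 rad).
It also fails if it takes over 106 s, if anything falls off the work surface, if the arm or the gripper's body presses on something with over 40 N, if the wrist force passes 120 N, or if a joint passes its speed limit or range.

ROBOT

A 6-joint arm with a two-finger parallel gripper is mounted at the origin on the work surface; the furniture and walls round the work are solid. World frame = base frame: x ahead of the robot, y to its left, z up, the work surface at z = 0. Lengths are in m, angles in rad, forces in N, time in s.
With the tool pointing down it reaches from about 0.3 to 0.75 m from the base axis. Payload 8.5 kg.
Tool frame: the origin (TCP) lies between the finger pads; the fingertips stand 14 mm ahead of it and the grasp point (between the pads) lies 5 mm behind it; z points along the fingers, y is the direction in which the jaws open and shut (so a half turn about z gives the same grasp; the last joint's range is limited). The gripper opens to 85 mm and grips with 20 to 120 N. Pads are 22 mm wide; open, the fingers measure 114 mm over their backs; the gripper's body (76 mm by 85 mm) begins 54 mm behind the grasp point. The pads swing forward as they close: fully open they stand 13 mm farther back than shut.
Start: joints at [1.014, 0.381, 1.297, -0, 1.464, -0.215], TCP at [0.184, 0.518, 0.245] pointing down, gripper open.
Joint ranges: [-3.11, 3.11], [-0.89, 2.33], [0.22, 2.48], [-1.42, 4.56], [0.17, 2.85], [-2.88, 2.88]. Speed limits (rad/s): [2.39, 2.39, 3.14, 3.14, 3.14, 3.14].

INTERFACE

Orientations are given as a unit quaternion [w, x, y, z].
In Python, from workcell import status, imaging, workorder gives the robot as it stands.
- The arm moves only by the tool apply_moves, never from a script. Its argument "series" is a list of rows, each an object with "delta_pos": the shift along the tool's x, y, z in mm, a list of three; "twist": the turn about the tool's z in degrees. A call has 1 to 10 rows; each row is the pose to reach, as a shift and turn from the pose commanded when the call began, along the tool's axes at that moment; what a row does not reach only later rows make up. A row lasts 1/8 s, in which the tool goes at most 62.5 mm and 10.7 degrees, less where a joint would pass 70% of its speed; a pose out of reach is approached as far as the arm can. A call with a gripper value outside its range is refused whole. "grip" is the closure in counts, from 0 (fully open) to 255 (shut), set as the call begins (left out, the last holds). The fingers move at their own pace and stop on an object; "newtons" is the grip in N (left out, the last holds). Time passes only in rows, so rows that repeat a pose let the fingers close. It gives the time, the measured TCP pose, the force and the opening at its end, in the units of the state.
- status.get_obs(): the state, without advancing time (a new reading comes with each control period).
- imaging.grab_frame(name): name is "side" or "top"; returns (picture, depth): 420x560x3 uint8, blue, green, red; 420x560 float32, m along the optical axis (not along the pixel's ray), 0 where there is no reading.
- imaging.get_calibration(name): a dict with "K" (3x3 intrinsics, pixels), "distortion" ([k1, k2, p1, p2, k3] as OpenCV has them; the pictures are not rectified), "R" (3x3) and "t" (3): a world point X has camera coordinates R X + t. Camera axes: x right, y down, z forward; pixel columns grow to the right and rows downward; lengths in m; the calibration is good to about 2 mm. A picture is of the moment at which its call begins. get_calibration takes no time and is no camera call.
- workorder.hand_in(): hands the job in, once; it reports no verdict.
The state is a dict: "clock": time; "joints": joint angles; "joint_vel": joint speeds; "effort": joint torques, N m; "tcp_pos": TCP position; "eef_rot": TCP orientation; "contact_force": force on the tool from outside, world axes, zero at the start; "torque": the same for the moment, N m; "width": opening from 0.0 (shut) to 1.0 (fully open).
Only numpy, scipy, OpenCV 4.12 (cv2) and the standard library are available. Lean on these libraries where they do the work, as an engineer would, in place of code of your own. Each camera call takes 0.05 s, during which the arm holds its last target.

## Working session

There is one attempt and no reset: what is moved stays moved. The work goes in short steps, Python scripts to look and compute and a tool call to move; the robot and the scene stay as the last step left them, time stands still between calls to the robot, and variables do not carry over. Pictures are saved under pics/ and viewed, and the job is handed in when it is done.

Besides the shell and the picture viewer there is one more tool, called after ">>>" as name(argument=value, ...), one argument or row to a line, values as JSON. apply_moves: Moves the arm, as the interface text tells. Its arguments: {"type":"object","properties":{"series":{"type":"array","items":{"type":"object","properties":{"delta_pos":{"type":"array","items":{"type":"number"}},"twist":{"type":"number"}}}},"grip":{"type":"number"},"newtons":{"type":"number"}},"required":["series"]}

```bash
ls; mkdir -p pics
python3 - <<'E'
from workcell import status, imaging
import cv2, numpy as np
print(status.get_obs())
for n in ("side","top"):
    p,d=imaging.grab_frame(n); c=imaging.get_calibration(n)
    cv2.imwrite(f"pics/{n}0.png",p); np.save(f"pics/{n}0.npy",d)
    print(n,c)
E
```

```text
pics
{'clock': 0.0, 'joints': array([ 1.01368599e+00,  3.81183210e-01,  1.29826899e+00,  2.70432596e-06,
        1.46359797e+00, -2.15277346e-01]), 'joint_vel': array([-6.12545831e-04,  9.95127324e-04, -8.36949772e-05, -5.18627712e-04,
        7.49027519e-04,  8.58039413e-04]), 'effort': array([-1.01425099e-03, -4.48448610e+01, -2.31269217e+01, -2.98339055e-04,
        4.86839490e-03,  1.87449024e-05]), 'tcp_pos': array([0.18420773, 0.51794061, 0.24471586]), 'eef_rot': array([-2.75743317e-04,  1.70085660e-01,  9.85429012e-01, -6.74578602e-04]), 'contact_force': array([-0.39436358,  0.93561916,  0.48970915]), 'torque': array([-0.0082657 , -0.01108159, -0.0342186 ]), 'width': 0.9990806668825053}
side {'K': array([[408.26459929,   0.        , 279.37495281],
       [  0.        , 408.26459929, 213.75604013],
       [  0.        ,   0.        ,   1.        ]]), 'distortion': array([-0.01524567,  0.        ,  0.        ,  0.        ,  0.        ]), 'R': array([[ 0.82085369, -0.57110781,  0.00592351],
       [-0.23987071, -0.35414164, -0.90390582],
       [ 0.51832544,  0.74055355, -0.42769051]]), 't': array([-0.46627614,  0.27379482,  0.79717197])}
top {'K': array([[436.67754537,   0.        , 276.78073379],
       [  0.        , 436.67754537, 199.29831044],
       [  0.        ,   0.        ,   1.        ]]), 'distortion': array([-0.13818075,  0.        ,  0.        ,  0.        ,  0.        ]), 'R': array([[ 0.01755202, -0.999669  ,  0.01881021],
       [-0.99125688, -0.01985879, -0.13044318],
       [ 0.13077355, -0.01635621, -0.99127733]]), 't': array([0.06190694, 0.59338204, 1.17812048])}
```

View pics/side0.png

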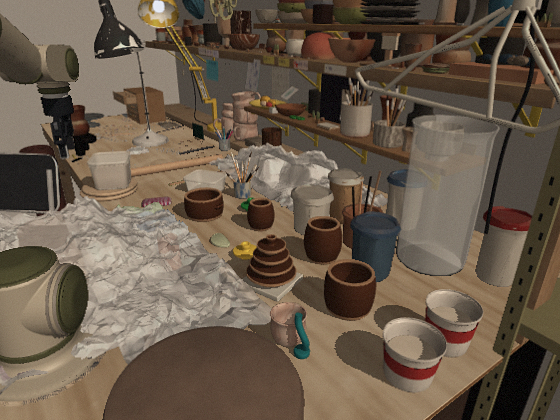

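View pics/top0.png

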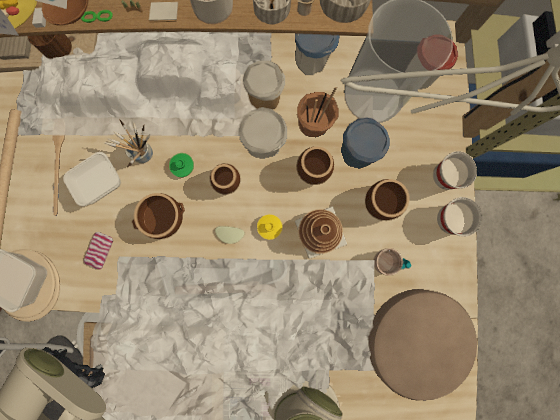

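The top view shows the jars at about (158,216) widest, (225,179) small, (316,166) medium and (388,201) large. The stack is at (321,231), with decoy lids at (180,166) green and (269,227) yellow. I'll enlarge both views.

```bash
cat > h.py <<'E'
import numpy as np, cv2
from workcell import imaging
C={n:imaging.get_calibration(n) for n in ("side","top")}
def cloud(n,d):
    c=C[n]; h,w=d.shape
    u,v=np.meshgrid(np.arange(w),np.arange(h))
    q=cv2.undistortPoints(np.stack([u,v],-1).reshape(-1,1,2).astype(float),c['K'],c['distortion']).reshape(h,w,2)
    P=np.dstack([q[...,0]*d,q[...,1]*d,d])
    W=(P-c['t'])@c['R']
    W[d<=0]=np.nan
    return W
def ray(n,u,v):
    c=C[n]; q=cv2.undistortPoints(np.array([[[u,v]]],float),c['K'],c['distortion']).ravel()
    o=-c['R'].T@c['t']; return o,c['R'].T@np.array([q[0],q[1],1])
def atz(n,u,v,z):
    o,r=ray(n,u,v); return o+r*(z-o[2])/r[2]
def tri(a,b):
    (o1,r1),(o2,r2)=ray("top",*a),ray("side",*b)
    s=np.linalg.lstsq(np.c_[r1,-r2],o2-o1,rcond=None)[0]
    p,q=o1+s[0]*r1,o2+s[1]*r2
    return (p+q)/2,np.linalg.norm(p-q)
def proj(n,X):
    c=C[n]; return cv2.projectPoints(np.atleast_2d(np.asarray(X,float)),cv2.Rodrigues(c['R'])[0],c['t'],c['K'],c['distortion'])[0].reshape(-1,2)
E
python3 - <<'E'
import cv2
a=cv2.imread('pics/top0.png');cv2.imwrite('pics/topc.png',cv2.resize(a[140:270,120:420],None,fx=2.66,fy=2.66,interpolation=cv2.INTER_CUBIC))
a=cv2.imread('pics/side0.png');cv2.imwrite('pics/sidec.png',cv2.resize(a[170:330,170:390],None,fx=3.6,fy=3.6,interpolation=cv2.INTER_CUBIC))
E
python3 - <<'E'
from h import *
for n in("top","side"):
    W=cloud(n,np.load(f"pics/{n}0.npy"))
    pts={"top":[(321,231),(158,216),(225,179),(316,166),(388,201),(200,240)],"side":[(271,240),(271,255),(340,340)]}[n]
    for u,v in pts: print(n,u,v,W[v,u].round(4))
E
```

```text
top 321 231 [ 0.5007 -0.0406  0.1259]
top 158 216 [0.5413 0.4112 0.0072]
top 225 179 [0.6528 0.2228 0.0034]
top 316 166 [ 0.6947 -0.0388  0.0123]
top 388 201 [ 0.5979 -0.2501  0.0058]
top 200 240 [0.476  0.2886 0.0012]
side 271 240 [ 0.4992 -0.0634  0.1274]
side 271 255 [ 0.4991 -0.0632  0.0865]
side 340 340 [ 0.5087 -0.3031  0.    ]
```

View pics/topc.png

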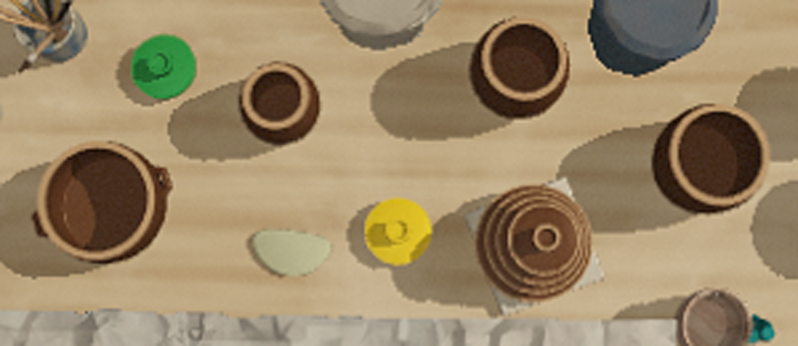

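View pics/sidec.png

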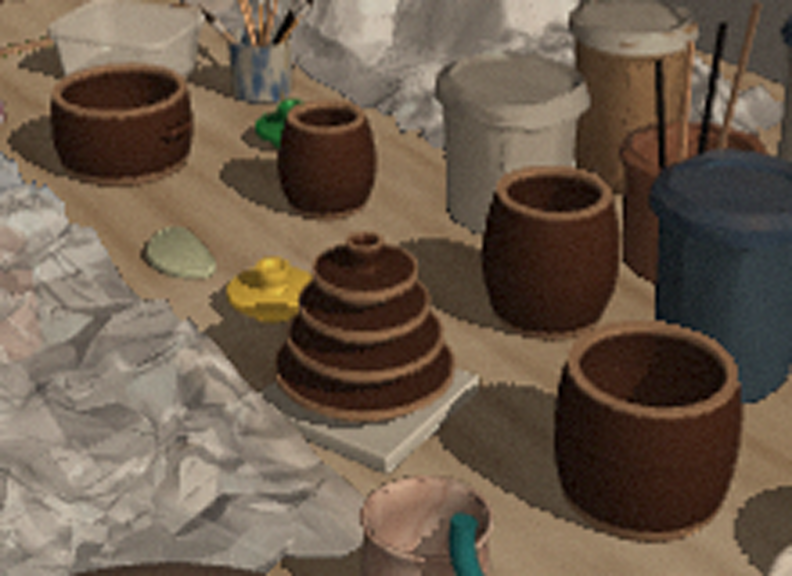

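Run:
```python
from h import *
from scipy.optimize import least_squares
rough=dict(small=(0.65,.22,.086,33,27),medium=(.69,-.04,.106,42,36),large=(.60,-.25,.096,51,45),widest=(.54,.41,.074,60,54))
WW={n:cloud(n,np.load(f"pics/{n}0.npy")) for n in("top","side")}
# knob+stack
rough['knob']=(.50,-.05,.129,13,0)
seed=dict(small=(222.5,177),medium=(317.5,162.5),large=(388.5,199),widest=(157,215.5),knob=(325,229))
for k,(x,y,z,ro,ri) in rough.items():
    c0=atz("top",*seed[k],z)[:2]
    for n in("top","side"):
        P=WW[n].reshape(-1,3); P=P[np.isfinite(P[:,0])]
        s=P[(np.linalg.norm(P[:,:2]-c0,axis=1)<ro/1000+.02)&(abs(P[:,2]-z)<.012)]
        # rim points: height
        near=s[(abs(np.linalg.norm(s[:,:2]-c0,axis=1)-(ro+ri)/2000)<.012)]
        hz=np.percentile(near[:,2],[50,80,90,95]) if len(near) else None
        r=s[s[:,2]>z-.005]
        mid=(ro+ri)/2000
        f=least_squares(lambda p:np.hypot(r[:,0]-p[0],r[:,1]-p[1])-p[2],[*c0,mid],loss='soft_l1',f_scale=.003) if ri else None
        print(k,n,c0.round(4),len(r), hz.round(4) if hz is not None else '', f.x.round(4) if f is not None else r.mean(0).round(4))
print(tri((325.3,229.1),(170+364/3.6,170+240/3.6)))
```

```text
small top [0.6435 0.2211] 183 [0.084  0.0862 0.0873 0.0879] [0.6464 0.22   0.0305]
small side [0.6435 0.2211] 132 [0.0832 0.0872 0.0881 0.0887] [0.6463 0.2169 0.031 ]
medium top [ 0.6844 -0.0328] 253 [0.1043 0.1066 0.1077 0.1085] [ 0.6867 -0.0302  0.0396]
medium side [ 0.6844 -0.0328] 233 [0.1031 0.107  0.1077 0.1082] [ 0.6867 -0.0328  0.0396]
large top [ 0.5913 -0.2265] 305 [0.0943 0.0964 0.0978 0.0988] [ 0.5947 -0.2321  0.0486]
large side [ 0.5913 -0.2265] 452 [0.0941 0.0973 0.0978 0.0983] [ 0.5946 -0.2337  0.0484]
widest top [0.5367 0.3969] 351 [0.0725 0.0749 0.0761 0.0767] [0.539  0.4009 0.0567]
widest side [0.5367 0.3969] 213 [0.071  0.0751 0.0759 0.0766] [0.5389 0.3983 0.0574]
knob top [ 0.5058 -0.0505] 63 [0.126  0.1285 0.1297 0.1306] [ 0.5044 -0.0496  0.1273]
knob side [ 0.5058 -0.0505] 71 [0.1272 0.1298 0.1304 0.1309] [ 0.5058 -0.0529  0.1281]
(array([ 0.5063087 , -0.05170118,  0.12867575]), np.float64(0.0016591996408907292))
```

```bash
cat >> h.py <<'E'
from workcell import status
from scipy.spatial.transform import Rotation as Ro
def tool(goal):
    o=status.get_obs(); q=o['eef_rot']; R=Ro.from_quat([q[1],q[2],q[3],q[0]])
    d=(R.inv().apply(np.array(goal)-o['tcp_pos'])*1000)
    print('t',round(float(o['clock']),2),'tcp',o['tcp_pos'].round(4),'F',o['contact_force'].round(1),'w',round(float(o['width']),3),'delta',d.round(1),'q',o['joints'].round(2), 'len',np.linalg.norm(d).round(0))
    return d
E
python3 -c "
from h import *
tool((.5058,-.0512,.20))"
```

```text
t 0.1 tcp [0.1842 0.518  0.2447] F [-0.8  0.2 -0.8] w 1.002 delta [-493.8 -428.4   45.2] q [ 1.01  0.38  1.3   0.    1.46 -0.22] len 655.0
```

>>> apply_moves(
  series=[
    {"delta_pos": [-15,-13,1]},
    {"delta_pos": [-45,-39,4]},
    {"delta_pos": [-85,-74,8]},
    {"delta_pos": [-130,-113,12]},
    {"delta_pos": [-175,-152,16]},
    {"delta_pos": [-220,-191,20]},
    {"delta_pos": [-265,-230,24]},
    {"delta_pos": [-310,-269,28]},
    {"delta_pos": [-355,-308,32]},
    {"delta_pos": [-400,-347,36]},
  ],
  grip=0,
  newtons=50,
)

```text
schema error: expected keys delta_pos, twist
```

>>> apply_moves(
  series=[
    {"delta_pos": [-40,-35,4]},
    {"delta_pos": [-70,-61,7]},
    {"delta_pos": [-88,-76,9]},
    {"delta_pos": [-94,-81,9]},
    {"delta_pos": [-94,-81,9]},
    {"delta_pos": [-94,-81,9]},
  ],
)

```text
schema error: expected keys delta_pos, twist
```

```bash
python3 -c "
from h import *
tool((.5058,-.0512,.127))
for n in('side',):
    p,d=imaging.grab_frame(n); cv2.imwrite('pics/s1.png',p)
"
```

```text
t 0.1 tcp [0.1842 0.518  0.2447] F [-0.8  0.2 -0.8] w 1.002 delta [-493.8 -428.3  118.2] q [ 1.01  0.38  1.3   0.    1.46 -0.22] len 664.0
```

View pics/s1.png

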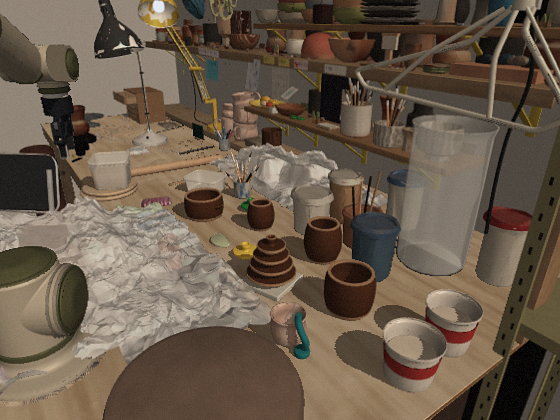

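>>> apply_moves(
  series=[
    {"delta_pos": [-15,-13,1],"twist": 0},
    {"delta_pos": [-45,-39,4],"twist": 0},
    {"delta_pos": [-85,-74,8],"twist": 0},
    {"delta_pos": [-130,-113,12],"twist": 0},
    {"delta_pos": [-175,-152,16],"twist": 0},
    {"delta_pos": [-220,-191,20],"twist": 0},
    {"delta_pos": [-265,-230,24],"twist": 0},
    {"delta_pos": [-310,-269,28],"twist": 0},
    {"delta_pos": [-355,-308,32],"twist": 0},
    {"delta_pos": [-400,-347,36],"twist": 0},
  ],
  grip=0,
  newtons=50,
)

```text
clock: 1.4
tcp_pos: [0.4449, 0.0545, 0.2093]
eef_rot: [0.0, 0.17, 0.985, -0.0]
contact_force: [1.5, 1.3, 0.3]
width: 0.999
```

>>> apply_moves(
  series=[
    {"delta_pos": [-40,-35,4],"twist": 0},
    {"delta_pos": [-70,-61,7],"twist": 0},
    {"delta_pos": [-88,-76,9],"twist": 0},
    {"delta_pos": [-94,-81,9],"twist": 0},
    {"delta_pos": [-94,-81,9],"twist": 0},
    {"delta_pos": [-94,-81,9],"twist": 0},
  ],
)

```text
clock: 2.15
tcp_pos: [0.5058, -0.0496, 0.2006]
eef_rot: [-0.0, 0.169, 0.986, 0.0]
contact_force: [-0.4, 0.1, -0.6]
width: 1.001
```

```bash
python3 -c "
from h import *
tool((.5058,-.0512,.127))
for n in('side',):
    p,d=imaging.grab_frame(n); cv2.imwrite('pics/s2.png',cv2.resize(p[150:320,170:390],None,fx=3.5,fy=3.5))
"
```

```text
t 2.15 tcp [ 0.5058 -0.0496  0.2006] F [-0.4  0.1 -0.6] w 1.001 delta [-0.5 -1.5 73.6] q [-0.33  0.35  1.49  0.    1.31 -1.56] len 74.0
```

View pics/s2.png

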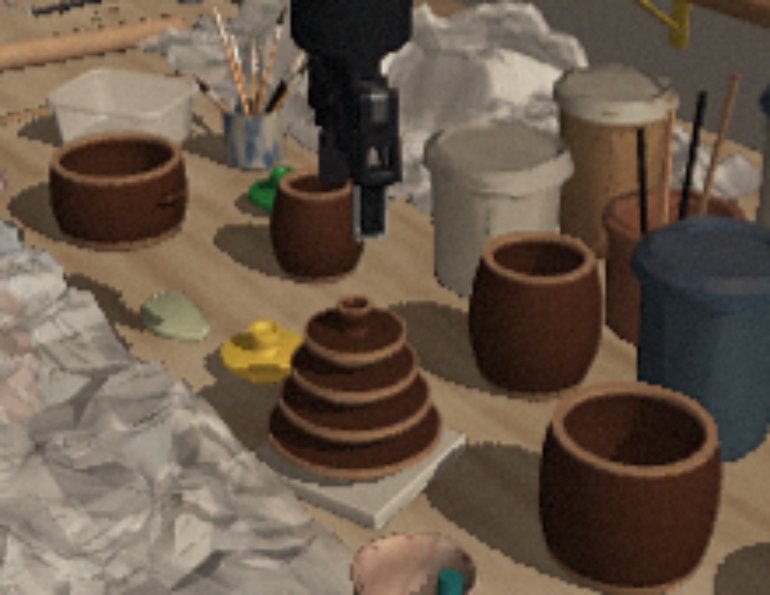

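The side crop shows the open gripper above the stack, whose knob is at crop pixel (354,303). The path down is clear, so I'll descend and close.

>>> apply_moves(
  series=[
    {"delta_pos": [0,0,10],"twist": 0},
    {"delta_pos": [0,-1,30],"twist": 0},
    {"delta_pos": [0,-1,50],"twist": 0},
    {"delta_pos": [0,-1,65],"twist": 0},
    {"delta_pos": [0,-1,72],"twist": 0},
    {"delta_pos": [0,-1,73],"twist": 0},
    {"delta_pos": [0,-1,73],"twist": 0},
  ],
)

```text
clock: 3.08
tcp_pos: [0.5062, -0.0516, 0.1277]
eef_rot: [0.0, 0.17, 0.985, -0.0]
contact_force: [-0.6, -0.5, -0.8]
width: 0.999
```

>>> apply_moves(
  series=[
    {"delta_pos": [0,0,0],"twist": 0},
    {"delta_pos": [0,0,0],"twist": 0},
    {"delta_pos": [0,0,0],"twist": 0},
    {"delta_pos": [0,0,0],"twist": 0},
    {"delta_pos": [0,0,0],"twist": 0},
    {"delta_pos": [0,0,0],"twist": 0},
    {"delta_pos": [0,0,0],"twist": 0},
  ],
  grip=255,
  newtons=40,
)

```text
clock: 3.95
tcp_pos: [0.5062, -0.0516, 0.1276]
eef_rot: [0.0, 0.17, 0.985, 0.0]
contact_force: [0.1, 1.4, 5.1]
width: 0.286
```

>>> apply_moves(
  series=[
    {"delta_pos": [0,0,-3],"twist": 0},
    {"delta_pos": [0,0,-10],"twist": 0},
    {"delta_pos": [0,0,-22],"twist": 0},
    {"delta_pos": [0,0,-40],"twist": 0},
    {"delta_pos": [0,0,-60],"twist": 0},
    {"delta_pos": [0,0,-75],"twist": 0},
    {"delta_pos": [0,0,-80],"twist": 0},
    {"delta_pos": [0,0,-80],"twist": 0},
  ],
)

```text
clock: 4.95
tcp_pos: [0.5059, -0.0516, 0.2075]
eef_rot: [0.0, 0.17, 0.985, -0.0]
contact_force: [-0.1, -1.1, -1.1]
width: 0.282
```

```bash
python3 -c "
from h import *
tool((.5058,-.0512,.127))
for n in('side','top'):
    p,d=imaging.grab_frame(n); cv2.imwrite(f'pics/{n}3.png',p);np.save(f'pics/{n}3.npy',d)
    b=p[130:320,170:390] if n=='side' else p[140:270,230:430]
    cv2.imwrite(f'pics/{n}3c.png',cv2.resize(b,None,fx=3,fy=3))
"
```

```text
t 4.95 tcp [ 0.5059 -0.0516  0.2075] F [-0.1 -1.1 -1.1] w 0.282 delta [ 0.2  0.3 80.5] q [-0.33  0.34  1.48 -0.    1.32 -1.56] len 80.0
```

View pics/side3c.png

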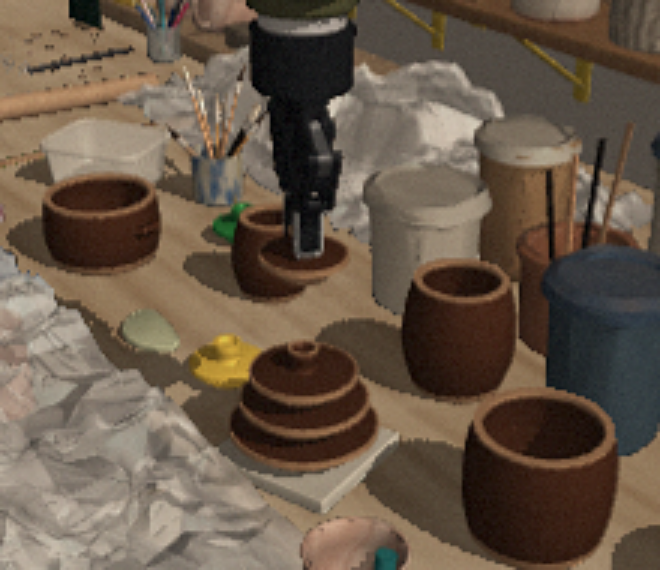

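View pics/top3c.png

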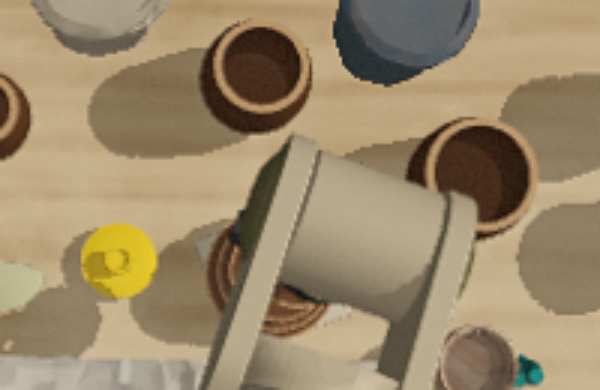

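```bash
cat >> h.py <<'E'
from scipy.optimize import least_squares
def palemask(p):
    hsv=cv2.cvtColor(p,cv2.COLOR_BGR2HSV).astype(int)
    return hsv
def discfit(n,p,d,c,z,r,tol=.006):
    """depth points near height z: silhouette fit of disc edge"""
    W=cloud(n,d); m=np.isfinite(W[...,0])&(abs(W[...,2]-z)<tol)&(np.hypot(W[...,0]-c[0],W[...,1]-c[1])<r+.015)
    return W[m]
E
python3 - <<'E'
from h import *
p=cv2.imread('pics/side3.png');d=np.load('pics/side3.npy')
W=cloud('side',d)
m=np.isfinite(W[...,0])&(np.hypot(W[...,0]-.506,W[...,1]+.052)<.05)&(W[...,2]>.165)&(W[...,2]<.2)
P=W[m]; h=np.histogram(P[:,2],bins=np.arange(.165,.2,.003)); print(h)
# pale edge: project hypotheses
cv2.imwrite('pics/z3.png',cv2.resize(p[195:235,245:300],None,fx=14,fy=14,interpolation=cv2.INTER_NEAREST))
for z in(.181,.188):
  for (x,y) in((.5059,-.0516),):
    a=np.linspace(0,2*np.pi,12,endpoint=False)
    print(z,proj('side',np.c_[x+.035*np.cos(a),y+.035*np.sin(a),0*a+z-.0+0.0035]).round(1).tolist())
top=P[P[:,2]>.1885-.004]
print(P.mean(0), np.percentile(P[:,0],[1,99]),np.percentile(P[:,1],[1,99]))
E
```

```text
(array([  0,   2,  10,  13,   0,   0,  20,  48, 200,  33,  13]), array([0.165, 0.168, 0.171, 0.174, 0.177, 0.18 , 0.183, 0.186, 0.189,
       0.192, 0.195, 0.198]))
0.181 [[282.9, 211.9], [277.0, 209.8], [269.6, 209.2], [262.3, 210.2], [257.1, 212.6], [255.3, 215.9], [257.7, 219.2], [263.6, 221.5], [271.5, 222.2], [279.2, 221.0], [284.3, 218.4], [285.6, 215.0]]
0.188 [[282.9, 209.2], [277.0, 207.1], [269.6, 206.5], [262.3, 207.5], [257.1, 209.9], [255.3, 213.2], [257.6, 216.4], [263.6, 218.7], [271.5, 219.4], [279.2, 218.2], [284.3, 215.6], [285.6, 212.3]]
[ 0.49867715 -0.06313463  0.18919939] [0.47095842 0.53854719] [-0.08774002 -0.01953356]
```

View pics/z3.png

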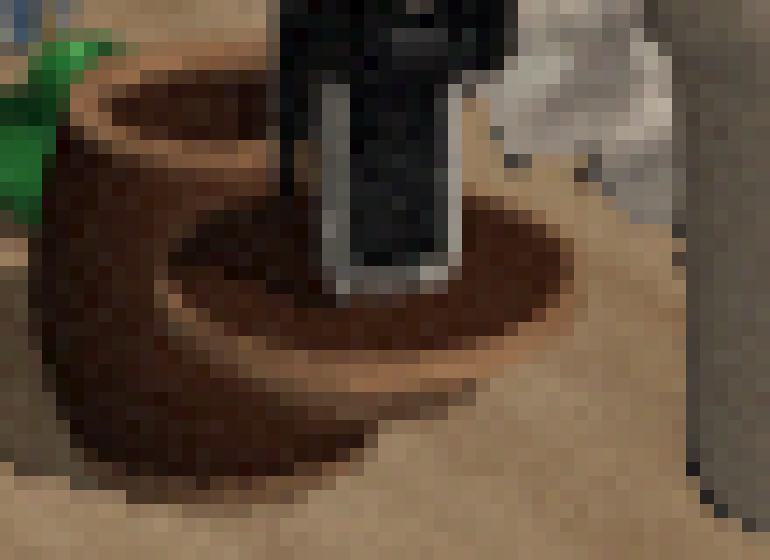

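```bash
cat > rim.py <<'E'
from h import *
J=dict(small=(.6463,.2185,.086,.033,.027),medium=(.6867,-.0315,.106,.042,.036),large=(.5946,-.2329,.096,.051,.045),widest=(.539,.3996,.074,.060,.054))
def rimfit(n,p,x,y,z,ro,ri,rng=.006):
    # maximise mean contrast between rim annulus and inside dark, by brightness sampling of projected circles
    g=cv2.GaussianBlur(p,(0,0),.7)[...,2].astype(np.float32)  # red channel
    a=np.linspace(0,2*np.pi,180,endpoint=False)
    def samp(cx,cy,r):
        q=proj(n,np.c_[cx+r*np.cos(a),cy+r*np.sin(a),0*a+z]).astype(np.float32)
        return cv2.remap(g,q[:,0:1],q[:,1:2],cv2.INTER_LINEAR).ravel()
    best=[]
    rm=(ro+ri)/2
    S=np.arange(-rng,rng+1e-9,.0005)
    sc=np.array([[np.minimum(samp(x+i,y+j,rm),140).mean()-np.minimum(samp(x+i,y+j,ri-.005),140).mean() for j in S] for i in S])
    i,j=np.unravel_index(sc.argmax(),sc.shape)
    m=sc>sc.max()-0.08*(sc.max()-sc.min())
    I,Jj=np.nonzero(m)
    return x+S[I].mean(),y+S[Jj].mean(),sc.max()
if __name__=='__main__':
    for k,v in J.items():
        for n in('top','side'):
            print(k,n,np.round(rimfit(n,cv2.imread(f'pics/{n}0.png'),*v),4))
E
python3 rim.py
```

```text
small top [ 0.6473  0.2193 75.7185]
small side [ 0.6496  0.2192 37.9998]
medium top [ 6.87500e-01 -3.11000e-02  7.92011e+01]
medium side [ 6.88900e-01 -3.10000e-02  5.03316e+01]
large top [ 0.5956 -0.2314 79.495 ]
large side [ 0.5961 -0.2329 65.5281]
widest top [ 0.539   0.4008 66.7827]
widest side [ 0.5406  0.4021 39.2247]
```

```bash
python3 -c "
from h import *
tool((.6472,.2188,.2075))"
```

```text
t 5.05 tcp [ 0.5057 -0.0515  0.2069] F [-1.5  0.8 -1.1] w 0.283 delta [-42.7 302.1  -0.7] q [-0.33  0.34  1.48 -0.    1.32 -1.56] len 305.0
```

>>> apply_moves(
  series=[
    {"delta_pos": [-2,12,0],"twist": 0},
    {"delta_pos": [-6,40,0],"twist": 0},
    {"delta_pos": [-12,85,0],"twist": 0},
    {"delta_pos": [-19,135,0],"twist": 0},
    {"delta_pos": [-26,185,0],"twist": 0},
    {"delta_pos": [-33,235,0],"twist": 0},
    {"delta_pos": [-38,272,0],"twist": 0},
    {"delta_pos": [-42,294,0],"twist": 0},
    {"delta_pos": [-42.5,302,0],"twist": 0},
    {"delta_pos": [-42.5,302,0],"twist": 0},
  ],
)

```text
clock: 6.3
tcp_pos: [0.647, 0.219, 0.2069]
eef_rot: [-0.0, 0.17, 0.985, -0.0]
contact_force: [-0.1, 0.0, -0.7]
width: 0.286
```

>>> apply_moves(
  series=[
    {"delta_pos": [0,0,10],"twist": 0},
    {"delta_pos": [0,0,30],"twist": 0},
    {"delta_pos": [0,0,48],"twist": 0},
    {"delta_pos": [0,0,60],"twist": 0},
    {"delta_pos": [0,0,65],"twist": 0},
    {"delta_pos": [0,0,65],"twist": 0},
    {"delta_pos": [0,0,65],"twist": 0},
  ],
)

```text
clock: 7.18
tcp_pos: [0.6475, 0.2187, 0.1431]
eef_rot: [0.001, 0.17, 0.985, 0.0]
contact_force: [-0.4, -0.1, -0.9]
width: 0.283
```

```bash
python3 -c "
from h import *
tool((.6472,.2188,.109))
for n in('side','top'):
    p,d=imaging.grab_frame(n); cv2.imwrite(f'pics/{n}4.png',p);np.save(f'pics/{n}4.npy',d)
    b=p[160:240,220:320] if n=='side' else p[130:230,170:290]
    cv2.imwrite(f'pics/{n}4c.png',cv2.resize(b,None,fx=6,fy=6))
"
```

```text
t 7.17 tcp [0.6475 0.2187 0.1431] F [-0.4 -0.1 -0.9] w 0.283 delta [ 0.4 -0.  34.1] q [ 0.15  0.69  1.04  0.    1.41 -1.08] len 34.0
```

View pics/side4c.png

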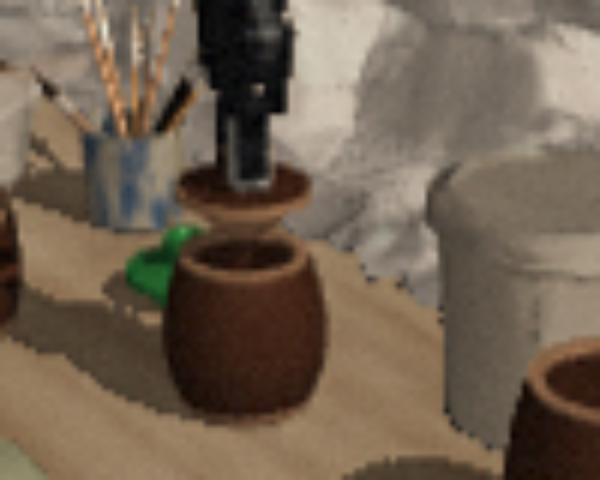

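View pics/top4c.png

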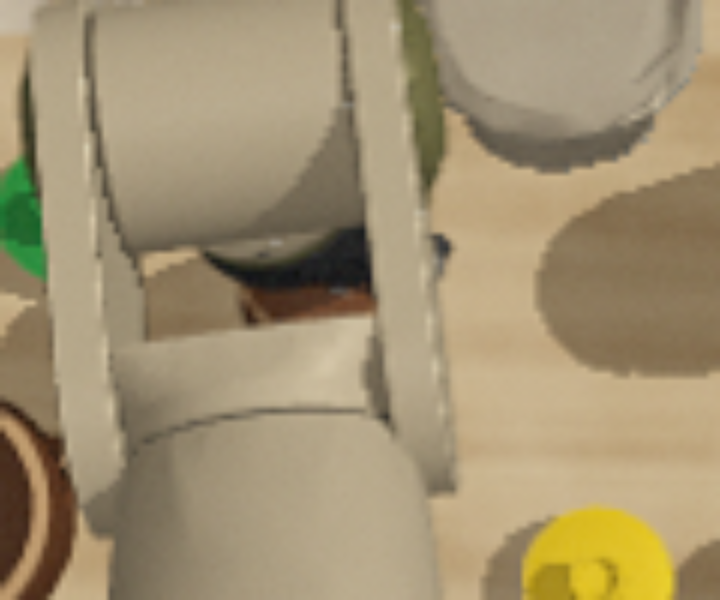

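>>> apply_moves(
  series=[
    {"delta_pos": [0.2,0,6],"twist": 0},
    {"delta_pos": [0.2,0,14],"twist": 0},
    {"delta_pos": [0.2,0,21],"twist": 0},
    {"delta_pos": [0.2,0,26],"twist": 0},
    {"delta_pos": [0.2,0,29],"twist": 0},
    {"delta_pos": [0.2,0,31],"twist": 0},
    {"delta_pos": [0.2,0,32],"twist": 0},
    {"delta_pos": [0.2,0,32],"twist": 0},
  ],
)

```text
clock: 8.28
tcp_pos: [0.6471, 0.2188, 0.1104]
eef_rot: [0.0, 0.17, 0.985, 0.0]
contact_force: [-0.3, 0.1, -1.3]
width: 0.289
```

```bash
python3 -c "
from h import *
tool((.6472,.2188,.109))
for n in('side',):
    p,d=imaging.grab_frame(n); b=p[160:240,220:320]
    cv2.imwrite(f'pics/{n}5c.png',cv2.resize(b,None,fx=6,fy=6))
"
```

```text
t 8.28 tcp [0.6471 0.2188 0.1104] F [-0.3  0.1 -1.3] w 0.289 delta [-0.1  0.1  1.4] q [ 0.15  0.72  1.08  0.    1.34 -1.08] len 1.0
```

View pics/side5c.png

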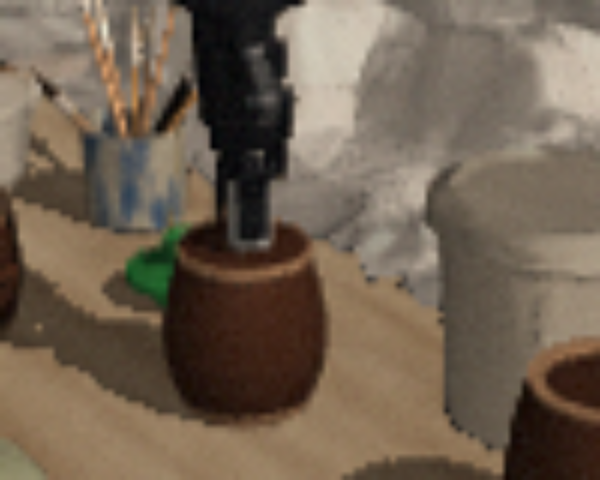

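>>> apply_moves(
  series=[
    {"delta_pos": [0,0,0.5],"twist": 0},
    {"delta_pos": [0,0,1],"twist": 0},
    {"delta_pos": [0,0,1],"twist": 0},
  ],
)

```text
clock: 8.7
tcp_pos: [0.6472, 0.2188, 0.1098]
eef_rot: [0.0, 0.17, 0.985, 0.0]
contact_force: [-1.1, -0.0, 2.7]
width: 0.283
```

>>> apply_moves(
  series=[
    {"delta_pos": [0,0,0.5],"twist": 0},
    {"delta_pos": [0,0,1],"twist": 0},
    {"delta_pos": [0,0,1],"twist": 0},
  ],
)

```text
clock: 9.07
tcp_pos: [0.6473, 0.2188, 0.1097]
eef_rot: [0.001, 0.17, 0.985, 0.0]
contact_force: [-2.7, -0.7, 9.0]
width: 0.282
```

Contact was made at TCP z = 0.1097, so the plate is on the rim. I'll release and rise.

>>> apply_moves(
  series=[
    {"delta_pos": [0,0,-0.5],"twist": 0},
    {"delta_pos": [0,0,-0.5],"twist": 0},
    {"delta_pos": [0,0,-0.5],"twist": 0},
    {"delta_pos": [0,0,-0.5],"twist": 0},
    {"delta_pos": [0,0,-0.5],"twist": 0},
  ],
  grip=0,
)

```text
clock: 9.7
tcp_pos: [0.6471, 0.2188, 0.1088]
eef_rot: [-0.0, 0.17, 0.985, -0.0]
contact_force: [-0.3, 0.1, -0.4]
width: 1.001
```

>>> apply_moves(
  series=[
    {"delta_pos": [0,0,-5],"twist": 0},
    {"delta_pos": [0,0,-20],"twist": 0},
    {"delta_pos": [0,0,-45],"twist": 0},
    {"delta_pos": [0,0,-70],"twist": 0},
    {"delta_pos": [0,0,-85],"twist": 0},
    {"delta_pos": [0,0,-90],"twist": 0},
  ],
)

```text
clock: 10.45
tcp_pos: [0.6472, 0.2188, 0.2001]
eef_rot: [0.001, 0.17, 0.985, 0.0]
contact_force: [-0.5, -0.1, 0.6]
width: 0.999
```

```bash
python3 -c "
from h import *
tool((.5060,-.0516,.2))
"
```

```text
t 10.45 tcp [0.6472 0.2188 0.2001] F [-0.5 -0.1  0.6] w 0.999 delta [ 4.240e+01 -3.021e+02 -2.000e-01] q [ 0.15  0.65  0.95  0.    1.54 -1.08] len 305.0
```

Run:
```python
from h import *
for n in('side','top'):
    p,d=imaging.grab_frame(n); cv2.imwrite(f'pics/{n}6.png',p);np.save(f'pics/{n}6.npy',d)
    b=p[160:310,220:320] if n=='side' else p[190:270,260:380]
    cv2.imwrite(f'pics/{n}6c.png',cv2.resize(b,None,fx=4 if n=='side' else 6,fy=4 if n=='side' else 6,interpolation=cv2.INTER_CUBIC))
    P=cloud(n,d).reshape(-1,3);P=P[np.isfinite(P[:,0])]
    k=P[(np.hypot(P[:,0]-.506,P[:,1]+.0516)<.025)&(P[:,2]>.098)&(P[:,2]<.112)]
    print(n,len(k),k.mean(0))
```

```text
side 72 [ 0.50571841 -0.05244288  0.10311923]
top 69 [ 0.50499518 -0.04971199  0.10193654]
```

View pics/side6c.png

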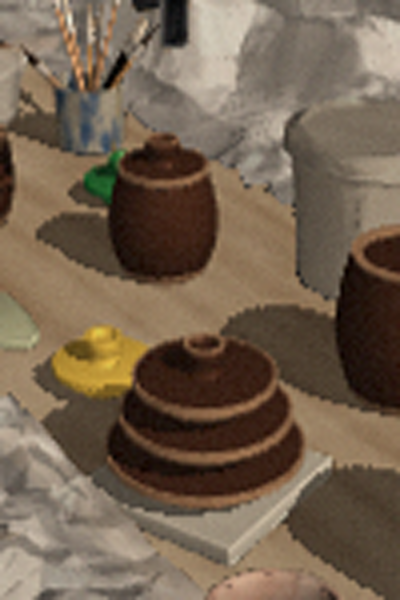

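View pics/top6c.png

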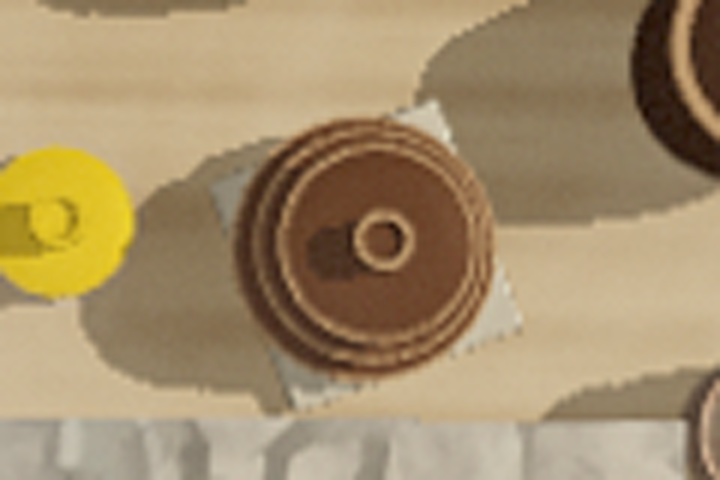

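```bash
python3 -c "
from h import *
X,e=tri((323.25,229.6),(270.4,245.4)); print(X,e)
tool((X[0],X[1],.2))
"
```

```text
[ 0.5062024  -0.04932026  0.10390078] 0.0009302610997660767
t 10.55 tcp [0.647  0.2188 0.1989] F [ 0.5 -0.1 -0.5] w 1.002 delta [  42.8 -299.8   -1.1] q [ 0.15  0.65  0.95 -0.    1.54 -1.08] len 303.0
```

>>> apply_moves(
  series=[
    {"delta_pos": [2,-12,0],"twist": 0},
    {"delta_pos": [6,-40,0],"twist": 0},
    {"delta_pos": [12,-85,0],"twist": 0},
    {"delta_pos": [19,-135,0],"twist": 0},
    {"delta_pos": [26,-185,0],"twist": 0},
    {"delta_pos": [33,-235,0],"twist": 0},
    {"delta_pos": [38,-272,5],"twist": 0},
    {"delta_pos": [42,-294,15],"twist": 0},
    {"delta_pos": [42.5,-301,30],"twist": 0},
    {"delta_pos": [42.5,-301,45],"twist": 0},
  ],
)

```text
clock: 11.8
tcp_pos: [0.505, -0.0514, 0.153]
eef_rot: [-0.001, 0.171, 0.985, -0.0]
contact_force: [-0.2, -0.8, -0.3]
width: 1.0
```

```bash
python3 -c "
from h import *
p,d=imaging.grab_frame('top'); cv2.imwrite(f'pics/t7c.png',cv2.resize(p[130:230,170:290],None,fx=6,fy=6,interpolation=cv2.INTER_CUBIC))
tool((.506,-.0506,.1028))
"
```

```text
t 11.85 tcp [ 0.5043 -0.0509  0.1511] F [-0.7  0.1 -1.7] w 0.997 delta [-1.7  0.9 48.3] q [-0.33  0.4   1.56 -0.    1.18 -1.56] len 48.0
```

View pics/t7c.png

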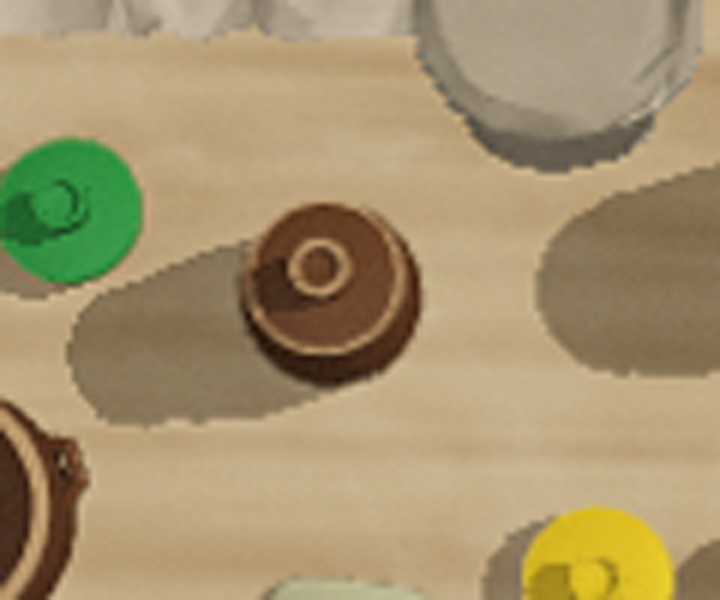

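The top crop shows the small lid concentric on its jar at crop pixel (325,280). I'll let the arm settle, then descend.

>>> apply_moves(
  series=[
    {"delta_pos": [0,0,3],"twist": 0},
    {"delta_pos": [0,0,5],"twist": 0},
    {"delta_pos": [0,0,5],"twist": 0},
  ],
)

```text
clock: 12.22
tcp_pos: [0.5061, -0.0506, 0.149]
eef_rot: [0.0, 0.17, 0.985, -0.0]
contact_force: [0.4, -0.7, -0.5]
width: 0.996
```

```bash
python3 -c "
from h import *
tool((.506,-.0506,.1028))
"
```

```text
t 12.22 tcp [ 0.5061 -0.0506  0.149 ] F [ 0.4 -0.7 -0.5] w 0.996 delta [ 0.1 -0.1 46.2] q [-0.33  0.4   1.56 -0.    1.17 -1.56] len 46.0
```

>>> apply_moves(
  series=[
    {"delta_pos": [0,0,8],"twist": 0},
    {"delta_pos": [0,0,22],"twist": 0},
    {"delta_pos": [0,0,36],"twist": 0},
    {"delta_pos": [0,0,44],"twist": 0},
    {"delta_pos": [0,0,46],"twist": 0},
    {"delta_pos": [0,0,46],"twist": 0},
    {"delta_pos": [0,0,46],"twist": 0},
  ],
)

```text
clock: 13.1
tcp_pos: [0.5063, -0.0506, 0.1032]
eef_rot: [0.0, 0.17, 0.985, -0.0]
contact_force: [0.1, -0.4, 0.1]
width: 1.0
```

>>> apply_moves(
  series=[
    {"delta_pos": [0,0,0],"twist": 0},
    {"delta_pos": [0,0,0],"twist": 0},
    {"delta_pos": [0,0,0],"twist": 0},
    {"delta_pos": [0,0,0],"twist": 0},
    {"delta_pos": [0,0,0],"twist": 0},
    {"delta_pos": [0,0,0],"twist": 0},
    {"delta_pos": [0,0,0],"twist": 0},
  ],
  grip=255,
  newtons=40,
)

```text
clock: 13.98
tcp_pos: [0.5062, -0.0506, 0.103]
eef_rot: [0.0, 0.17, 0.985, -0.0]
contact_force: [-0.8, 1.5, 5.7]
width: 0.284
```

>>> apply_moves(
  series=[
    {"delta_pos": [0,0,-3],"twist": 0},
    {"delta_pos": [0,0,-10],"twist": 0},
    {"delta_pos": [0,0,-22],"twist": 0},
    {"delta_pos": [0,0,-40],"twist": 0},
    {"delta_pos": [0,0,-65],"twist": 0},
    {"delta_pos": [0,0,-88],"twist": 0},
    {"delta_pos": [0,0,-97],"twist": 0},
    {"delta_pos": [0,0,-100],"twist": 0},
    {"delta_pos": [0,0,-100],"twist": 0},
  ],
)

```text
clock: 15.1
tcp_pos: [0.5059, -0.0505, 0.2023]
eef_rot: [-0.0, 0.17, 0.985, 0.0]
contact_force: [0.3, -0.5, -1.2]
width: 0.281
```

```bash
python3 -c "
from h import *
tool((.6873,-.0313,.2))
p,d=imaging.grab_frame('side'); cv2.imwrite(f'pics/s8c.png',cv2.resize(p[150:320,190:390],None,fx=3.5,fy=3.5,interpolation=cv2.INTER_CUBIC))
"
```

```text
t 15.1 tcp [ 0.5059 -0.0505  0.2023] F [ 0.3 -0.5 -1.2] w 0.281 delta [-164.5   78.9    2.2] q [-0.33  0.35  1.48 -0.    1.31 -1.56] len 182.0
```

View pics/s8c.png

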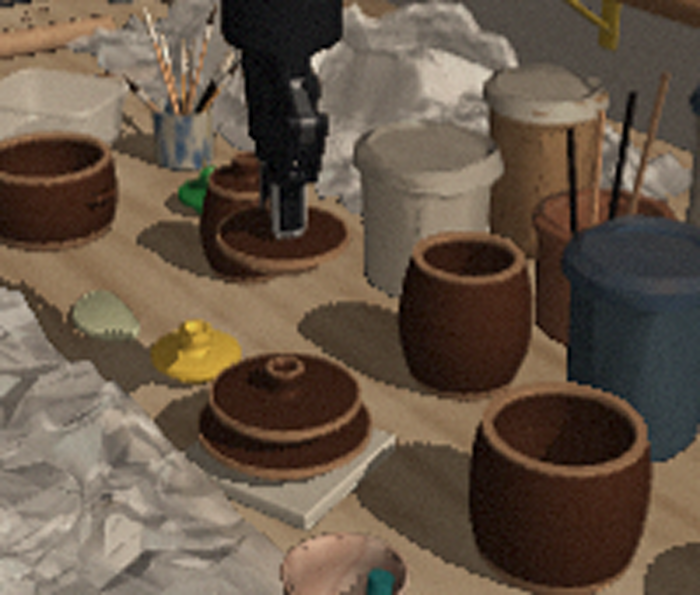

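>>> apply_moves(
  series=[
    {"delta_pos": [-8,4,0],"twist": 0},
    {"delta_pos": [-28,13,0],"twist": 0},
    {"delta_pos": [-60,29,0],"twist": 0},
    {"delta_pos": [-98,47,0],"twist": 0},
    {"delta_pos": [-132,63,0],"twist": 0},
    {"delta_pos": [-155,74,5],"twist": 0},
    {"delta_pos": [-164,79,20],"twist": 0},
    {"delta_pos": [-164.5,79,38],"twist": 0},
    {"delta_pos": [-164.5,79,48],"twist": 0},
    {"delta_pos": [-164.5,79,49],"twist": 0},
  ],
)

```text
clock: 16.4
tcp_pos: [0.6871, -0.0313, 0.1529]
eef_rot: [-0.001, 0.17, 0.985, 0.0]
contact_force: [0.2, -0.2, -0.9]
width: 0.286
```

>>> apply_moves(
  series=[
    {"delta_pos": [0,0,1],"twist": 0},
    {"delta_pos": [0,0,1],"twist": 0},
    {"delta_pos": [0,0,1],"twist": 0},
  ],
)

```text
clock: 16.77
tcp_pos: [0.6877, -0.0313, 0.1533]
eef_rot: [0.0, 0.17, 0.985, -0.0]
contact_force: [-1.1, -0.7, -1.1]
width: 0.283
```

```bash
python3 -c "
from h import *
tool((.6873,-.0313,.130))
p,d=imaging.grab_frame('side'); cv2.imwrite(f'pics/s9c.png',cv2.resize(p[190:280,270:370],None,fx=6,fy=6,interpolation=cv2.INTER_CUBIC))
"
```

```text
t 16.77 tcp [ 0.6877 -0.0313  0.1533] F [-1.1 -0.7 -1.1] w 0.283 delta [ 0.4 -0.1 23.3] q [-0.22  0.69  1.   -0.    1.44 -1.45] len 23.0
```

View pics/s9c.png

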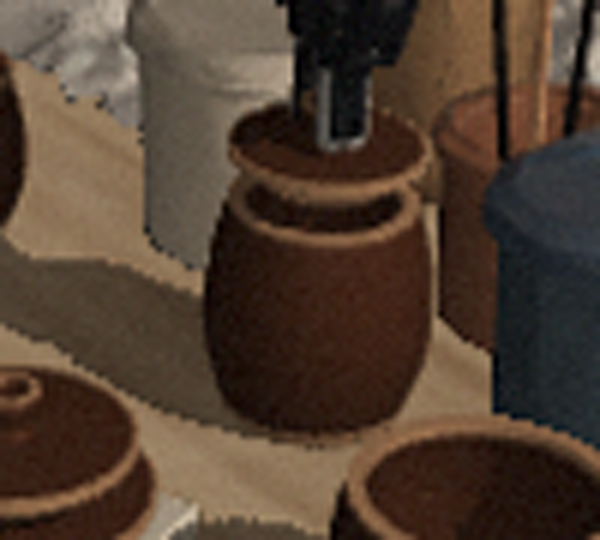

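The lid spans crop x 229–432 and the rim 230–422. After allowing for parallax they agree to about 0.6 mm, so I'll lower it.

>>> apply_moves(
  series=[
    {"delta_pos": [0.3,0,5],"twist": 0},
    {"delta_pos": [0.3,0,12],"twist": 0},
    {"delta_pos": [0.3,0,17],"twist": 0},
    {"delta_pos": [0.3,0,20],"twist": 0},
    {"delta_pos": [0.3,0,22],"twist": 0},
    {"delta_pos": [0.3,0,22],"twist": 0},
  ],
)

```text
clock: 17.58
tcp_pos: [0.6873, -0.0312, 0.1308]
eef_rot: [0.0, 0.17, 0.985, 0.0]
contact_force: [0.3, 0.7, -1.8]
width: 0.281
```

>>> apply_moves(
  series=[
    {"delta_pos": [0,0,0.5],"twist": 0},
    {"delta_pos": [0,0,1],"twist": 0},
    {"delta_pos": [0,0,1],"twist": 0},
  ],
)

```text
clock: 17.95
tcp_pos: [0.6875, -0.0312, 0.1303]
eef_rot: [0.0, 0.17, 0.985, -0.0]
contact_force: [0.0, -0.1, 2.2]
width: 0.285
```

>>> apply_moves(
  series=[
    {"delta_pos": [0,0,0.5],"twist": 0},
    {"delta_pos": [0,0,1],"twist": 0},
    {"delta_pos": [0,0,1],"twist": 0},
  ],
)

```text
clock: 18.32
tcp_pos: [0.6875, -0.0312, 0.1301]
eef_rot: [0.001, 0.17, 0.985, -0.0]
contact_force: [-1.8, 1.6, 8.0]
width: 0.28
```

Contact was at 0.130, as predicted. I'll release and rise.

>>> apply_moves(
  series=[
    {"delta_pos": [0,0,-0.5],"twist": 0},
    {"delta_pos": [0,0,-0.5],"twist": 0},
    {"delta_pos": [0,0,-0.5],"twist": 0},
    {"delta_pos": [0,0,-0.5],"twist": 0},
    {"delta_pos": [0,0,-0.5],"twist": 0},
  ],
  grip=0,
)

```text
clock: 18.95
tcp_pos: [0.6873, -0.0312, 0.1293]
eef_rot: [-0.0, 0.17, 0.985, -0.0]
contact_force: [-0.1, 0.1, 0.5]
width: 1.002
```

>>> apply_moves(
  series=[
    {"delta_pos": [0,0,-5],"twist": 0},
    {"delta_pos": [0,0,-20],"twist": 0},
    {"delta_pos": [0,0,-40],"twist": 0},
    {"delta_pos": [0,0,-60],"twist": 0},
    {"delta_pos": [0,0,-68],"twist": 0},
    {"delta_pos": [0,0,-70],"twist": 0},
  ],
)

```text
clock: 19.7
tcp_pos: [0.6874, -0.0312, 0.1999]
eef_rot: [0.0, 0.17, 0.985, -0.0]
contact_force: [0.6, -0.1, 0.8]
width: 1.001
```

Run:
```python
from h import *
tool((.506,-.0506,.2))
for n in('side','top'):
    p,d=imaging.grab_frame(n); cv2.imwrite(f'pics/{n}10.png',p);np.save(f'pics/{n}10.npy',d)
    b=p[170:310,220:370] if n=='side' else p[140:270,260:420]
    cv2.imwrite(f'pics/{n}10c.png',cv2.resize(b,None,fx=4,fy=4,interpolation=cv2.INTER_CUBIC))
    P=cloud(n,d).reshape(-1,3);P=P[np.isfinite(P[:,0])]
    k=P[(np.hypot(P[:,0]-.506,P[:,1]+.0506)<.025)&(P[:,2]>.073)&(P[:,2]<.087)]
    print(n,len(k),k.mean(0))
```

```text
t 19.7 tcp [ 0.6874 -0.0312  0.1999] F [ 0.6 -0.1  0.8] w 1.001 delta [164.4 -79.1  -0.2] q [-0.22  0.66  0.93  0.    1.55 -1.45] len 182.0
side 74 [ 0.50636519 -0.05288138  0.0778478 ]
top 0 [nan nan nan]<stdin>:9: RuntimeWarning: Mean of empty slice.
  ret = um.true_divide(
```

View pics/side10c.png

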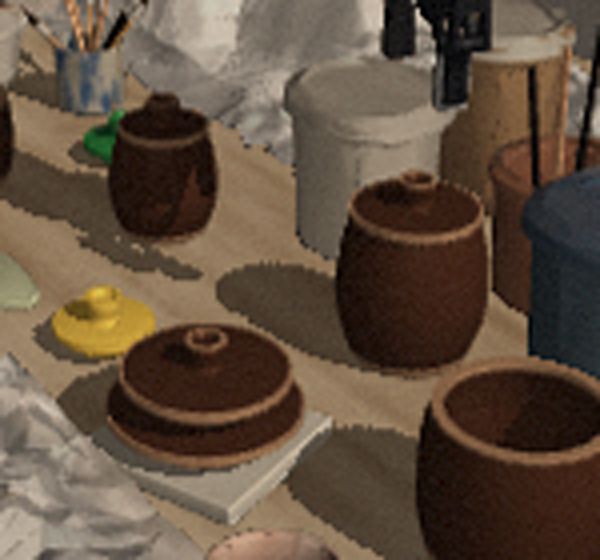

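View pics/top10c.png

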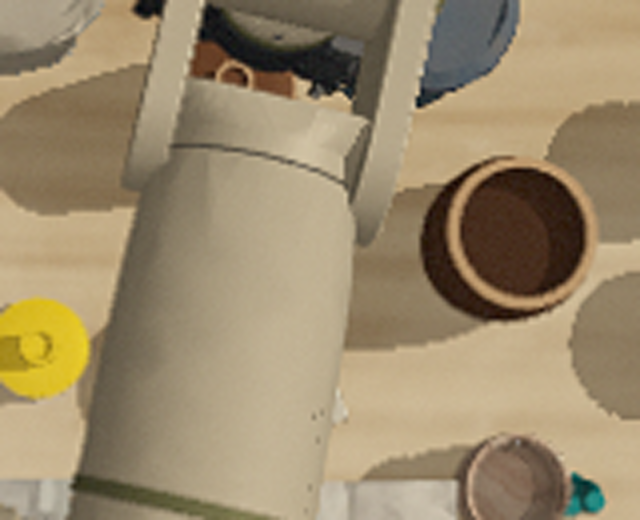

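```bash
python3 -c "
from h import *
print(atz('side',271.35,254.85,.079), atz('side',270.4,245.4,.104))
tool((.507,-.0512,.15))
"
```

```text
[ 0.50717014 -0.05268174  0.079     ] [ 0.50655993 -0.0496151   0.104     ]
t 19.8 tcp [ 0.6872 -0.0311  0.199 ] F [-0.5 -0.2  0.1] w 0.997 delta [163.  -79.3  49.1] q [-0.22  0.66  0.93  0.    1.55 -1.45] len 188.0
```

>>> apply_moves(
  series=[
    {"delta_pos": [8,-4,0],"twist": 0},
    {"delta_pos": [28,-14,0],"twist": 0},
    {"delta_pos": [62,-30,0],"twist": 0},
    {"delta_pos": [100,-49,0],"twist": 0},
    {"delta_pos": [134,-65,0],"twist": 0},
    {"delta_pos": [155,-76,5],"twist": 0},
    {"delta_pos": [163,-79.5,20],"twist": 0},
    {"delta_pos": [163,-79.5,45],"twist": 0},
    {"delta_pos": [163,-79.5,65],"twist": 0},
    {"delta_pos": [163,-79.5,75],"twist": 0},
  ],
)

```text
clock: 21.05
tcp_pos: [0.5062, -0.0513, 0.1233]
eef_rot: [-0.001, 0.17, 0.985, 0.0]
contact_force: [0.2, 0.9, 0.4]
width: 0.999
```

>>> apply_moves(
  series=[
    {"delta_pos": [0,0,3],"twist": 0},
    {"delta_pos": [0,0,3],"twist": 0},
  ],
)

```text
clock: 21.3
tcp_pos: [0.5072, -0.0515, 0.1217]
eef_rot: [0.0, 0.17, 0.985, -0.0]
contact_force: [0.5, 0.6, -0.0]
width: 0.999
```

```bash
python3 -c "
from h import *
p,d=imaging.grab_frame('top'); cv2.imwrite(f'pics/t11c.png',cv2.resize(p[130:270,190:420],None,fx=3,fy=3,interpolation=cv2.INTER_CUBIC))
p,d=imaging.grab_frame('side'); cv2.imwrite(f'pics/s11c.png',cv2.resize(p[190:310,220:340],None,fx=4,fy=4,interpolation=cv2.INTER_CUBIC))
tool((.507,-.0515,.078))
"
```

```text
t 21.4 tcp [ 0.5073 -0.0515  0.1219] F [-0.2 -0.8  0.1] w 0.998 delta [ 0.4 -0.1 43.9] q [-0.33  0.44  1.6   0.    1.1  -1.56] len 44.0
```

View pics/t11c.png

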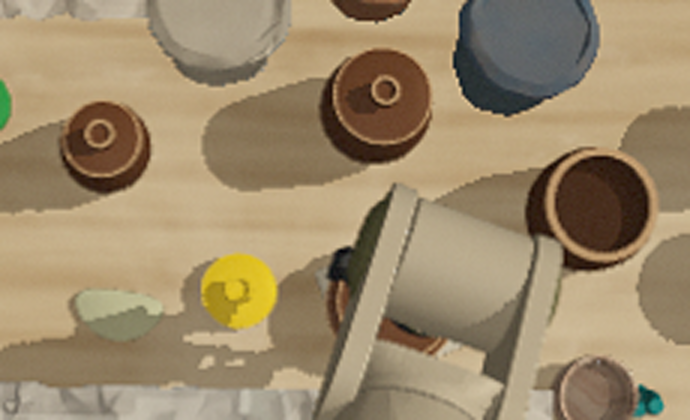

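View pics/s11c.png

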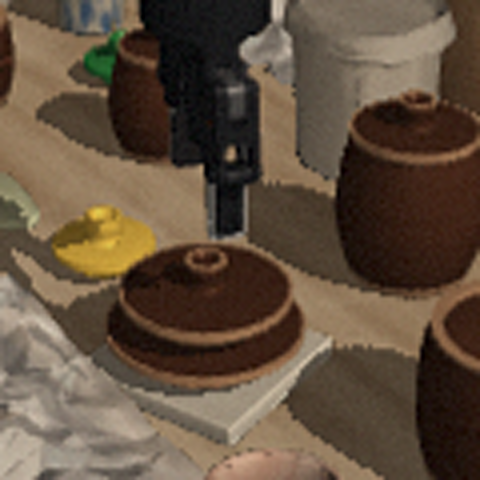

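Both lids look seated. I'll descend on the large lid.

>>> apply_moves(
  series=[
    {"delta_pos": [0,0,8],"twist": 0},
    {"delta_pos": [0,0,22],"twist": 0},
    {"delta_pos": [0,0,35],"twist": 0},
    {"delta_pos": [0,0,42],"twist": 0},
    {"delta_pos": [0,0,44],"twist": 0},
    {"delta_pos": [0,0,44],"twist": 0},
    {"delta_pos": [0,0,44],"twist": 0},
  ],
)

```text
clock: 22.28
tcp_pos: [0.5073, -0.0515, 0.0776]
eef_rot: [0.0, 0.17, 0.985, -0.0]
contact_force: [-0.1, -0.8, 0.7]
width: 0.997
```

>>> apply_moves(
  series=[
    {"delta_pos": [0,0,0],"twist": 0},
    {"delta_pos": [0,0,0],"twist": 0},
    {"delta_pos": [0,0,0],"twist": 0},
    {"delta_pos": [0,0,0],"twist": 0},
    {"delta_pos": [0,0,0],"twist": 0},
    {"delta_pos": [0,0,0],"twist": 0},
    {"delta_pos": [0,0,0],"twist": 0},
  ],
  grip=255,
  newtons=45,
)

```text
clock: 23.15
tcp_pos: [0.5072, -0.0514, 0.0776]
eef_rot: [0.0, 0.17, 0.985, -0.0]
contact_force: [-1.1, 0.1, 6.4]
width: 0.279
```

>>> apply_moves(
  series=[
    {"delta_pos": [0,0,-3],"twist": 0},
    {"delta_pos": [0,0,-10],"twist": 0},
    {"delta_pos": [0,0,-22],"twist": 0},
    {"delta_pos": [0,0,-40],"twist": 0},
    {"delta_pos": [0,0,-65],"twist": 0},
    {"delta_pos": [0,0,-90],"twist": 0},
    {"delta_pos": [0,0,-110],"twist": 0},
    {"delta_pos": [0,0,-118],"twist": 0},
    {"delta_pos": [0,0,-120],"twist": 0},
    {"delta_pos": [0,0,-120],"twist": 0},
  ],
)

```text
clock: 24.4
tcp_pos: [0.5068, -0.0514, 0.1968]
eef_rot: [-0.001, 0.17, 0.985, 0.0]
contact_force: [0.4, 0.4, -2.3]
width: 0.281
```

```bash
python3 -c "
from h import *
tool((.5953,-.2322,.198))
p,d=imaging.grab_frame('side'); cv2.imwrite(f'pics/s12c.png',cv2.resize(p[150:320,190:390],None,fx=3.5,fy=3.5,interpolation=cv2.INTER_CUBIC))
"
```

```text
t 24.4 tcp [ 0.5068 -0.0514  0.1968] F [ 0.4  0.4 -2.3] w 0.281 delta [-144.  -140.7   -1.4] q [-0.33  0.35  1.49 -0.    1.3  -1.56] len 201.0
```

View pics/s12c.png

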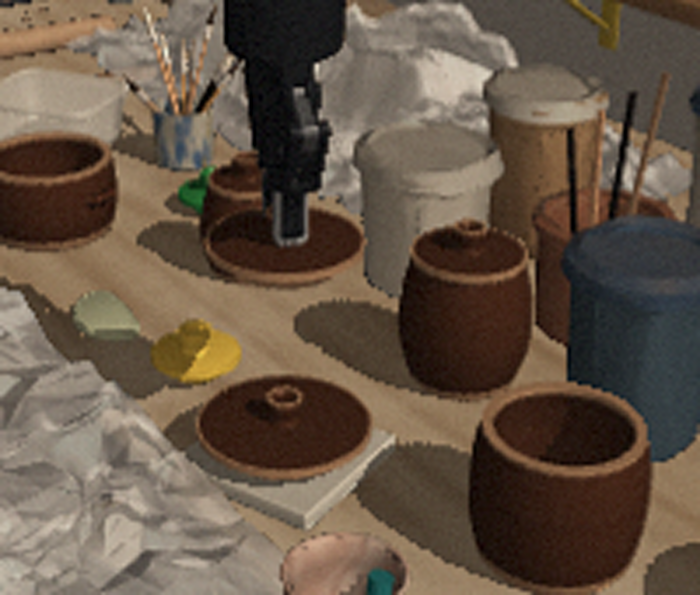

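>>> apply_moves(
  series=[
    {"delta_pos": [-6,-6,0],"twist": 0},
    {"delta_pos": [-22,-22,0],"twist": 0},
    {"delta_pos": [-50,-49,0],"twist": 0},
    {"delta_pos": [-82,-80,0],"twist": 0},
    {"delta_pos": [-113,-110,0],"twist": 0},
    {"delta_pos": [-134,-131,4],"twist": 0},
    {"delta_pos": [-144,-140.5,16],"twist": 0},
    {"delta_pos": [-144,-140.5,36],"twist": 0},
    {"delta_pos": [-144,-140.5,51],"twist": 0},
    {"delta_pos": [-144,-140.5,54],"twist": 0},
  ],
)

```text
clock: 25.7
tcp_pos: [0.5952, -0.2317, 0.142]
eef_rot: [-0.001, 0.17, 0.985, 0.0]
contact_force: [-0.5, -0.2, -1.9]
width: 0.283
```

>>> apply_moves(
  series=[
    {"delta_pos": [0,0,0],"twist": 0},
    {"delta_pos": [0,0,0],"twist": 0},
    {"delta_pos": [0,0,0],"twist": 0},
  ],
)

```text
clock: 26.08
tcp_pos: [0.5958, -0.2321, 0.144]
eef_rot: [0.0, 0.17, 0.985, -0.0]
contact_force: [-0.0, -0.3, -0.9]
width: 0.28
```

```bash
python3 -c "
from h import *
tool((.5953,-.2322,.1196))
p,d=imaging.grab_frame('side'); cv2.imwrite(f'pics/s13c.png',cv2.resize(p[220:330,300:410],None,fx=5,fy=5,interpolation=cv2.INTER_CUBIC))
p,d=imaging.grab_frame('top'); cv2.imwrite(f'pics/t13c.png',cv2.resize(p[150:260,270:440],None,fx=4,fy=4,interpolation=cv2.INTER_CUBIC))
for r,z in((.051,.096),(.053,.143-.0166-.0035)):
    a=np.linspace(0,6.283,100); q=(proj('side',np.c_[.5953+r*np.cos(a),-.2322+r*np.sin(a),0*a+z])-[300,220]+.5)*5
    print(q.min(0),q.max(0))
"
```

```text
t 26.07 tcp [ 0.5958 -0.2321  0.144 ] F [-0.  -0.3 -0.9] w 0.28 delta [ 0.5 -0.2 24.4] q [-0.56  0.62  1.19 -0.    1.34 -1.79] len 24.0
[137.74745524 198.68422429] [373.62134382 328.42342021]
[136.60546696 145.80275969] [385.07184473 276.75089226]
```

View pics/s13c.png

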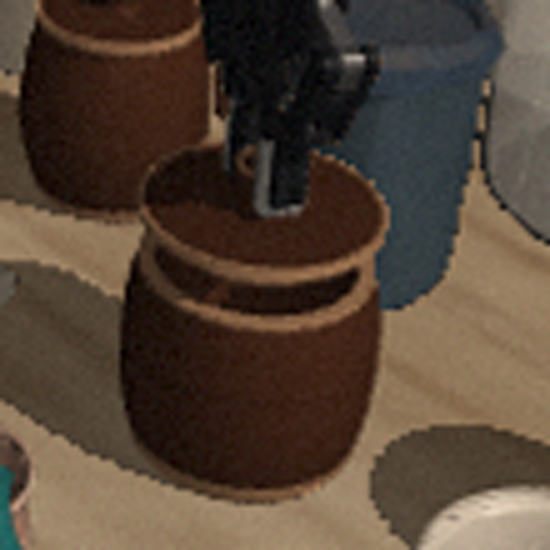

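View pics/t13c.png

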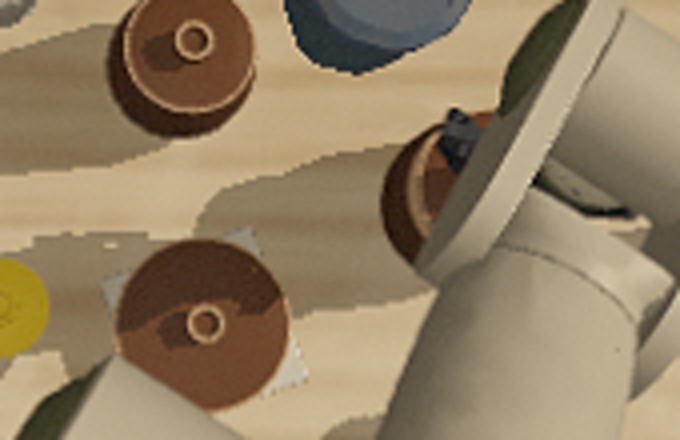

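The lid spans x 140–389 and the rim 140–378. Both are offset equally from prediction, so they are concentric and I can lower.

>>> apply_moves(
  series=[
    {"delta_pos": [0.3,0,5],"twist": 0},
    {"delta_pos": [0.3,0,12],"twist": 0},
    {"delta_pos": [0.3,0,18],"twist": 0},
    {"delta_pos": [0.3,0,21],"twist": 0},
    {"delta_pos": [0.3,0,23],"twist": 0},
    {"delta_pos": [0.3,0,23],"twist": 0},
  ],
)

```text
clock: 26.92
tcp_pos: [0.5954, -0.232, 0.1203]
eef_rot: [-0.0, 0.17, 0.985, 0.0]
contact_force: [0.4, -0.4, -1.6]
width: 0.283
```

>>> apply_moves(
  series=[
    {"delta_pos": [0,0,0.5],"twist": 0},
    {"delta_pos": [0,0,1],"twist": 0},
    {"delta_pos": [0,0,1],"twist": 0},
  ],
)

```text
clock: 27.3
tcp_pos: [0.5955, -0.232, 0.1197]
eef_rot: [0.0, 0.17, 0.985, -0.0]
contact_force: [-0.8, 0.3, 1.3]
width: 0.282
```

>>> apply_moves(
  series=[
    {"delta_pos": [0,0,0.5],"twist": 0},
    {"delta_pos": [0,0,1],"twist": 0},
    {"delta_pos": [0,0,1],"twist": 0},
  ],
)

```text
clock: 27.68
tcp_pos: [0.5956, -0.2321, 0.1197]
eef_rot: [0.001, 0.17, 0.985, -0.0]
contact_force: [-2.2, 1.8, 8.4]
width: 0.283
```

>>> apply_moves(
  series=[
    {"delta_pos": [0,0,-0.5],"twist": 0},
    {"delta_pos": [0,0,-0.5],"twist": 0},
    {"delta_pos": [0,0,-0.5],"twist": 0},
    {"delta_pos": [0,0,-0.5],"twist": 0},
    {"delta_pos": [0,0,-0.5],"twist": 0},
  ],
  grip=0,
)

```text
clock: 28.3
tcp_pos: [0.5954, -0.232, 0.1187]
eef_rot: [-0.0, 0.17, 0.985, 0.0]
contact_force: [-0.6, -0.5, 0.2]
width: 1.0
```

>>> apply_moves(
  series=[
    {"delta_pos": [0,0,-5],"twist": 0},
    {"delta_pos": [0,0,-20],"twist": 0},
    {"delta_pos": [0,0,-40],"twist": 0},
    {"delta_pos": [0,0,-60],"twist": 0},
    {"delta_pos": [0,0,-75],"twist": 0},
    {"delta_pos": [0,0,-80],"twist": 0},
    {"delta_pos": [0,0,-80],"twist": 0},
  ],
)

```text
clock: 29.18
tcp_pos: [0.5953, -0.232, 0.1989]
eef_rot: [0.0, 0.17, 0.985, -0.0]
contact_force: [0.3, 0.3, 0.1]
width: 0.996
```

```bash
python3 -c "
from h import *
X,e=tri((321.1,230.6),(271,263)); print(X,e)
tool((.507,-.0515,.12))
p,d=imaging.grab_frame('side'); cv2.imwrite(f'pics/s14c.png',cv2.resize(p[190:330,220:410],None,fx=4,fy=4,interpolation=cv2.INTER_CUBIC))
"
```

```text
[ 0.5069085  -0.0498206   0.05432141] 0.0017958725026668084
t 29.18 tcp [ 0.5953 -0.232   0.1989] F [0.3 0.3 0.1] w 0.996 delta [143.7 140.4  78.9] q [-0.56  0.57  1.11 -0.    1.46 -1.79] len 216.0
```

View pics/s14c.png

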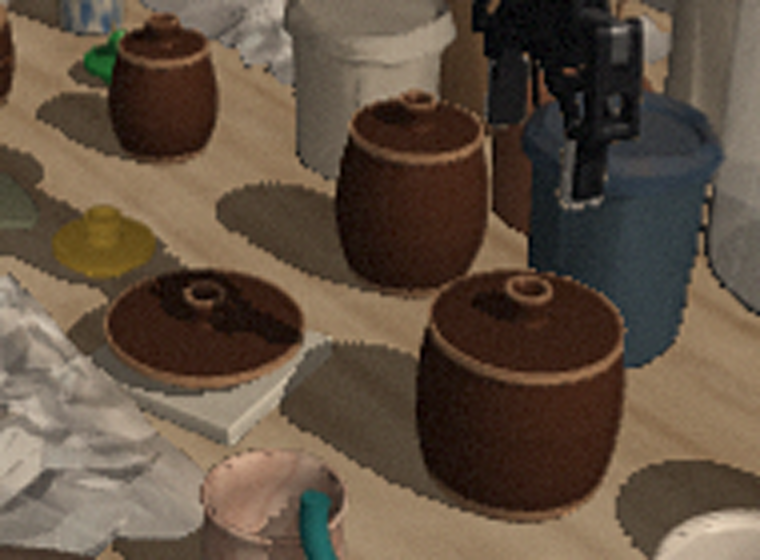

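The large lid is home. The widest lid's knob triangulates to z = 0.054, so I'll fetch it.

>>> apply_moves(
  series=[
    {"delta_pos": [6,6,0],"twist": 0},
    {"delta_pos": [22,22,0],"twist": 0},
    {"delta_pos": [50,49,0],"twist": 0},
    {"delta_pos": [85,83,0],"twist": 0},
    {"delta_pos": [115,113,0],"twist": 0},
    {"delta_pos": [135,133,5],"twist": 0},
    {"delta_pos": [143.5,141,20],"twist": 0},
    {"delta_pos": [143.5,141,48],"twist": 0},
    {"delta_pos": [143.5,141,80],"twist": 0},
    {"delta_pos": [143.5,141,100],"twist": 0},
  ],
)

```text
clock: 30.48
tcp_pos: [0.5064, -0.0504, 0.0973]
eef_rot: [-0.001, 0.17, 0.985, 0.0]
contact_force: [0.3, 0.1, 0.7]
width: 0.999
```

>>> apply_moves(
  series=[
    {"delta_pos": [0,0,4],"twist": 0},
    {"delta_pos": [0,0,4],"twist": 0},
    {"delta_pos": [0,0,4],"twist": 0},
  ],
)

```text
clock: 30.85
tcp_pos: [0.5077, -0.0511, 0.0956]
eef_rot: [0.001, 0.17, 0.985, -0.0]
contact_force: [0.1, 0.0, 0.5]
width: 0.997
```

```bash
python3 -c "
from h import *
tool((.507,-.051,.0529))
p,d=imaging.grab_frame('top'); cv2.imwrite(f'pics/t15c.png',cv2.resize(p[130:270,190:420],None,fx=3,fy=3,interpolation=cv2.INTER_CUBIC))
"
```

```text
t 30.85 tcp [ 0.5077 -0.0511  0.0956] F [0.1 0.  0.5] w 0.997 delta [ 0.8 -0.2 42.7] q [-0.33  0.48  1.63  0.    1.03 -1.56] len 43.0
```

View pics/t15c.png

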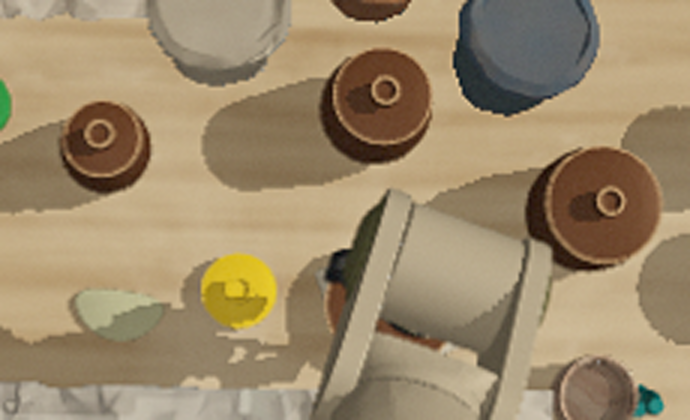

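>>> apply_moves(
  series=[
    {"delta_pos": [0.5,0,8],"twist": 0},
    {"delta_pos": [0.5,0,22],"twist": 0},
    {"delta_pos": [0.5,0,35],"twist": 0},
    {"delta_pos": [0.5,0,41],"twist": 0},
    {"delta_pos": [0.5,0,42.5],"twist": 0},
    {"delta_pos": [0.5,0,42.5],"twist": 0},
    {"delta_pos": [0.5,0,42.5],"twist": 0},
  ],
)

```text
clock: 31.78
tcp_pos: [0.5071, -0.0509, 0.0526]
eef_rot: [0.0, 0.17, 0.985, -0.0]
contact_force: [-0.7, 0.3, -0.0]
width: 1.001
```

>>> apply_moves(
  series=[
    {"delta_pos": [0,0,0],"twist": 0},
    {"delta_pos": [0,0,0],"twist": 0},
    {"delta_pos": [0,0,0],"twist": 0},
    {"delta_pos": [0,0,0],"twist": 0},
    {"delta_pos": [0,0,0],"twist": 0},
    {"delta_pos": [0,0,0],"twist": 0},
    {"delta_pos": [0,0,0],"twist": 0},
  ],
  grip=255,
  newtons=50,
)

```text
clock: 32.65
tcp_pos: [0.5071, -0.0509, 0.0526]
eef_rot: [0.0, 0.17, 0.985, -0.0]
contact_force: [-1.3, -0.4, 6.1]
width: 0.278
```

>>> apply_moves(
  series=[
    {"delta_pos": [0,0,-3],"twist": 0},
    {"delta_pos": [0,0,-10],"twist": 0},
    {"delta_pos": [0,0,-22],"twist": 0},
    {"delta_pos": [0,0,-40],"twist": 0},
    {"delta_pos": [0,0,-65],"twist": 0},
    {"delta_pos": [0,0,-90],"twist": 0},
    {"delta_pos": [0,0,-115],"twist": 0},
    {"delta_pos": [0,0,-133],"twist": 0},
    {"delta_pos": [0,0,-140],"twist": 0},
    {"delta_pos": [0,0,-140],"twist": 0},
  ],
)

```text
clock: 33.9
tcp_pos: [0.5069, -0.0509, 0.1925]
eef_rot: [0.0, 0.17, 0.985, -0.0]
contact_force: [-0.6, -0.3, -3.0]
width: 0.279
```

```bash
python3 -c "
from h import *
tool((.5393,.4005,.193))
p,d=imaging.grab_frame('side'); cv2.imwrite(f'pics/s16c.png',cv2.resize(p[150:320,170:370],None,fx=3.5,fy=3.5,interpolation=cv2.INTER_CUBIC))
"
```

```text
t 33.9 tcp [ 0.5069 -0.0509  0.1925] F [-0.6 -0.3 -3. ] w 0.279 delta [120.7 436.1  -0.5] q [-0.33  0.36  1.5   0.    1.29 -1.56] len 453.0
```

View pics/s16c.png

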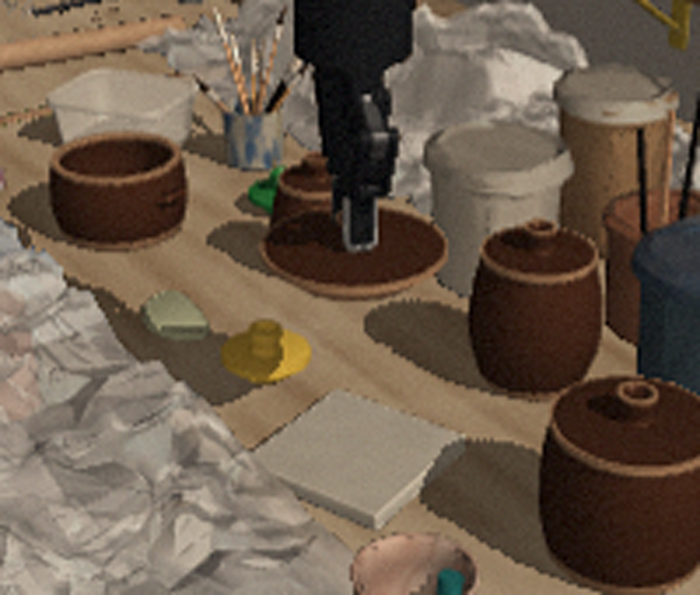

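>>> apply_moves(
  series=[
    {"delta_pos": [3,12,0],"twist": 0},
    {"delta_pos": [11,40,0],"twist": 0},
    {"delta_pos": [22,80,0],"twist": 0},
    {"delta_pos": [35,126,0],"twist": 0},
    {"delta_pos": [48,174,0],"twist": 0},
    {"delta_pos": [62,222,0],"twist": 0},
    {"delta_pos": [75,270,0],"twist": 0},
    {"delta_pos": [88,318,0],"twist": 0},
    {"delta_pos": [101,364,0],"twist": 0},
    {"delta_pos": [111,402,0],"twist": 0},
  ],
)

```text
clock: 35.2
tcp_pos: [0.5361, 0.3677, 0.1913]
eef_rot: [-0.001, 0.169, 0.986, -0.0]
contact_force: [1.1, 0.3, -2.9]
width: 0.285
```

>>> apply_moves(
  series=[
    {"delta_pos": [7,26,0],"twist": 0},
    {"delta_pos": [9.7,34,5],"twist": 0},
    {"delta_pos": [9.7,34,20],"twist": 0},
    {"delta_pos": [9.7,34,42],"twist": 0},
    {"delta_pos": [9.7,34,60],"twist": 0},
    {"delta_pos": [9.7,34,70],"twist": 0},
    {"delta_pos": [9.7,34,71],"twist": 0},
    {"delta_pos": [9.7,34,71],"twist": 0},
    {"delta_pos": [9.7,34,71],"twist": 0},
  ],
)

```text
clock: 36.33
tcp_pos: [0.5397, 0.4004, 0.1221]
eef_rot: [0.001, 0.17, 0.985, 0.0]
contact_force: [0.8, 0.1, -2.2]
width: 0.285
```

```bash
python3 -c "
from h import *
tool((.5393,.4005,.0976))
p,d=imaging.grab_frame('side'); cv2.imwrite(f'pics/s17c.png',cv2.resize(p[150:240,160:260],None,fx=6,fy=6,interpolation=cv2.INTER_CUBIC))
p,d=imaging.grab_frame('top'); cv2.imwrite(f'pics/t17c.png',cv2.resize(p[150:260,90:220],None,fx=5,fy=5,interpolation=cv2.INTER_CUBIC))
for r,z in((.060,.074),(.062,.121-.0166-.0035)):
    a=np.linspace(0,6.283,100); q=(proj('side',np.c_[.5393+r*np.cos(a),.4005+r*np.sin(a),0*a+z])-[160,150]+.5)*6
    print(q.min(0),q.max(0))
"
```

```text
t 36.33 tcp [0.5397 0.4004 0.1221] F [ 0.8  0.1 -2.2] w 0.285 delta [ 0.4 -0.  24.5] q [ 0.46  0.69  1.1  -0.    1.34 -0.77] len 24.0
[147.84456188 227.77899406] [369.93567202 312.08378371]
[139.39466842 182.23040905] [370.92665966 266.24401393]
```

View pics/s17c.png

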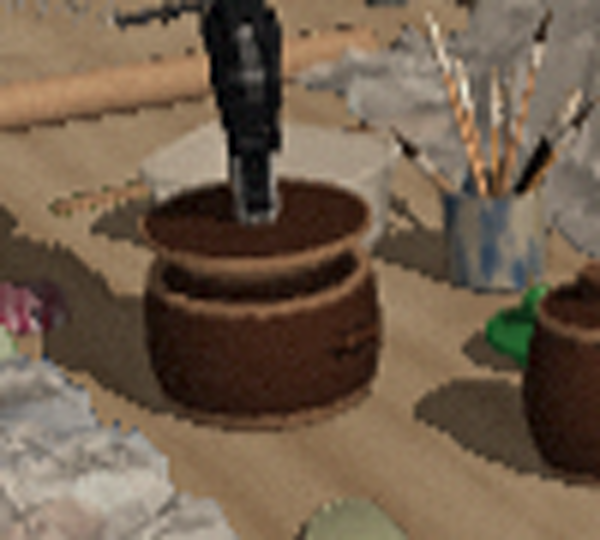

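View pics/t17c.png

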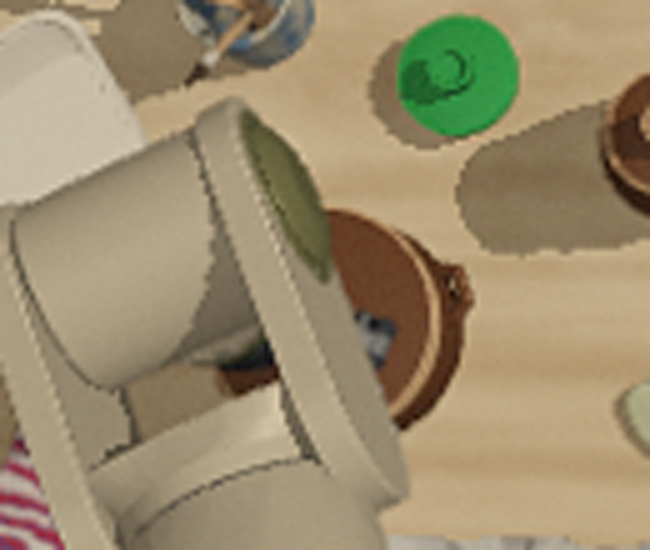

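The lid spans 140–372 and the rim 147–372, both matching prediction. I'll lower it.

>>> apply_moves(
  series=[
    {"delta_pos": [0.3,0,5],"twist": 0},
    {"delta_pos": [0.3,0,12],"twist": 0},
    {"delta_pos": [0.3,0,18],"twist": 0},
    {"delta_pos": [0.3,0,21],"twist": 0},
    {"delta_pos": [0.3,0,23],"twist": 0},
    {"delta_pos": [0.3,0,23],"twist": 0},
  ],
)

```text
clock: 37.17
tcp_pos: [0.5391, 0.4004, 0.0983]
eef_rot: [-0.0, 0.17, 0.985, -0.0]
contact_force: [-0.1, -0.4, -3.1]
width: 0.279
```

>>> apply_moves(
  series=[
    {"delta_pos": [0,0,0.5],"twist": 0},
    {"delta_pos": [0,0,1],"twist": 0},
    {"delta_pos": [0,0,1],"twist": 0},
  ],
)

```text
clock: 37.55
tcp_pos: [0.5392, 0.4005, 0.0978]
eef_rot: [0.0, 0.17, 0.985, 0.0]
contact_force: [-0.1, -1.5, 1.0]
width: 0.28
```

>>> apply_moves(
  series=[
    {"delta_pos": [0,0,0.5],"twist": 0},
    {"delta_pos": [0,0,1],"twist": 0},
    {"delta_pos": [0,0,1],"twist": 0},
  ],
)

```text
clock: 37.92
tcp_pos: [0.5393, 0.4006, 0.0977]
eef_rot: [0.001, 0.17, 0.985, 0.0]
contact_force: [-3.5, -1.8, 8.0]
width: 0.278
```

Release, rise, and move back out of the cameras' view towards the start.

>>> apply_moves(
  series=[
    {"delta_pos": [0,0,-0.5],"twist": 0},
    {"delta_pos": [0,0,-0.5],"twist": 0},
    {"delta_pos": [0,0,-0.5],"twist": 0},
    {"delta_pos": [0,0,-0.5],"twist": 0},
    {"delta_pos": [0,0,-0.5],"twist": 0},
  ],
  grip=0,
)

```text
clock: 38.55
tcp_pos: [0.5391, 0.4005, 0.0967]
eef_rot: [-0.0, 0.17, 0.985, -0.0]
contact_force: [-0.5, -0.1, -0.0]
width: 0.996
```

>>> apply_moves(
  series=[
    {"delta_pos": [0,0,-5],"twist": 0},
    {"delta_pos": [0,0,-20],"twist": 0},
    {"delta_pos": [0,0,-45],"twist": 0},
    {"delta_pos": [0,0,-80],"twist": 0},
    {"delta_pos": [0,0,-115],"twist": 0},
    {"delta_pos": [0,0,-140],"twist": 0},
    {"delta_pos": [0,0,-147],"twist": 0},
    {"delta_pos": [0,0,-147],"twist": 0},
  ],
)

```text
clock: 39.55
tcp_pos: [0.539, 0.4004, 0.2438]
eef_rot: [0.0, 0.17, 0.985, 0.0]
contact_force: [-0.1, 0.5, -0.6]
width: 1.001
```

```bash
python3 -c "
from h import *
tool((.1842,.518,.2447))
"
```

```text
t 39.55 tcp [0.539  0.4004 0.2438] F [-0.1  0.5 -0.6] w 1.001 delta [373.7  -8.1  -0.9] q [ 0.46  0.6   0.91  0.    1.62 -0.77] len 374.0
```

>>> apply_moves(
  series=[
    {"delta_pos": [15,0,0],"twist": 0},
    {"delta_pos": [45,-1,0],"twist": 0},
    {"delta_pos": [90,-2,0],"twist": 0},
    {"delta_pos": [140,-3,0],"twist": 0},
    {"delta_pos": [190,-4,0],"twist": 0},
    {"delta_pos": [240,-5,0],"twist": 0},
    {"delta_pos": [290,-6,0],"twist": 0},
    {"delta_pos": [335,-7,0],"twist": 0},
    {"delta_pos": [362,-8,0],"twist": 0},
    {"delta_pos": [373,-8,0],"twist": 0},
  ],
)

```text
clock: 40.8
tcp_pos: [0.1829, 0.5178, 0.2433]
eef_rot: [-0.0, 0.169, 0.986, -0.001]
contact_force: [-0.2, 0.4, -0.1]
width: 1.0
```

>>> apply_moves(
  series=[
    {"delta_pos": [0,0,0],"twist": 0},
    {"delta_pos": [0,0,0],"twist": 0},
    {"delta_pos": [0,0,0],"twist": 0},
    {"delta_pos": [0,0,0],"twist": 0},
  ],
)

```text
clock: 41.3
tcp_pos: [0.1855, 0.5178, 0.2438]
eef_rot: [-0.0, 0.17, 0.985, -0.0]
contact_force: [0.5, -0.4, -0.1]
width: 1.002
```

Run:
```python
from h import *
from rim import J
for n in('side','top'):
    p,d=imaging.grab_frame(n); cv2.imwrite(f'pics/{n}18.png',p)
    b=p[170:330,170:390] if n=='side' else p[140:270,120:420]
    f=3.5 if n=='side' else 2.66
    cv2.imwrite(f'pics/{n}18c.png',cv2.resize(b,None,fx=f,fy=f,interpolation=cv2.INTER_CUBIC))
    P=cloud(n,d).reshape(-1,3);P=P[np.isfinite(P[:,0])]
    for k,(x,y,z,ro,ri) in J.items():
        r=np.hypot(P[:,0]-x,P[:,1]-y)
        a=P[(r<ro)&(r>.02)&(abs(P[:,2]-z-.007)<.006)]
        A=np.c_[a[:,:2]-[x,y],np.ones(len(a))]; c=np.linalg.lstsq(A,a[:,2],rcond=None)[0]
        kn=P[(r<.02)&(P[:,2]>z+.02)]
        print(n,k,'plate z-expected mm',((c[2]-z-.007)*1e3).round(1),'slope',c[:2].round(3),'knob',kn.mean(0).round(4), 'tgt',x,y)
```

```text
side small plate z-expected mm -0.0 slope [0.01  0.008] knob [0.6468 0.2151 0.1103] tgt 0.6463 0.2185
side medium plate z-expected mm 0.3 slope [0.012 0.003] knob [ 0.6866 -0.0331  0.1299] tgt 0.6867 -0.0315
side large plate z-expected mm 0.2 slope [0.004 0.005] knob [ 0.5939 -0.2346  0.1201] tgt 0.5946 -0.2329
side widest plate z-expected mm 0.4 slope [0.007 0.01 ] knob [0.5384 0.3967 0.0983] tgt 0.539 0.3996
top small plate z-expected mm -2.0 slope [-0.005 -0.004] knob [0.6465 0.219  0.1092] tgt 0.6463 0.2185
top medium plate z-expected mm -1.7 slope [0.    0.001] knob [ 0.687  -0.031   0.1296] tgt 0.6867 -0.0315
top large plate z-expected mm -1.8 slope [0.    0.002] knob [ 0.5943 -0.2323  0.1188] tgt 0.5946 -0.2329
top widest plate z-expected mm -1.4 slope [-0.006  0.002] knob [0.5375 0.3985 0.0975] tgt 0.539 0.3996
```

View pics/side18c.png

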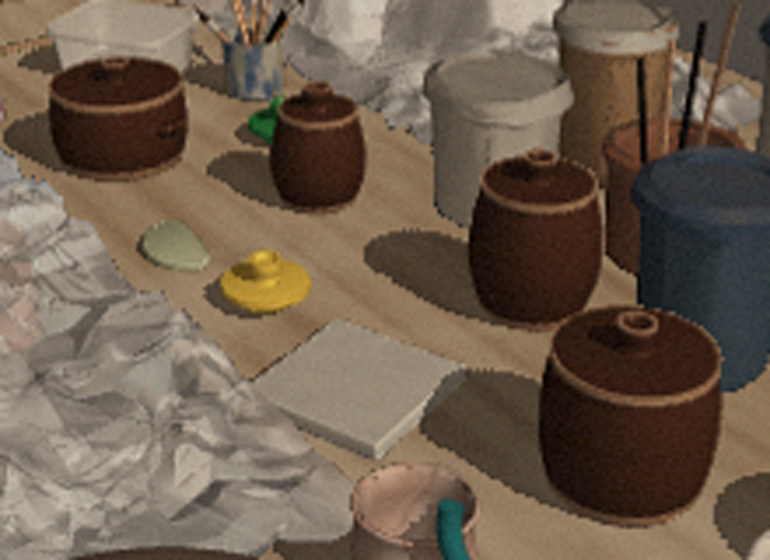

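View pics/top18c.png

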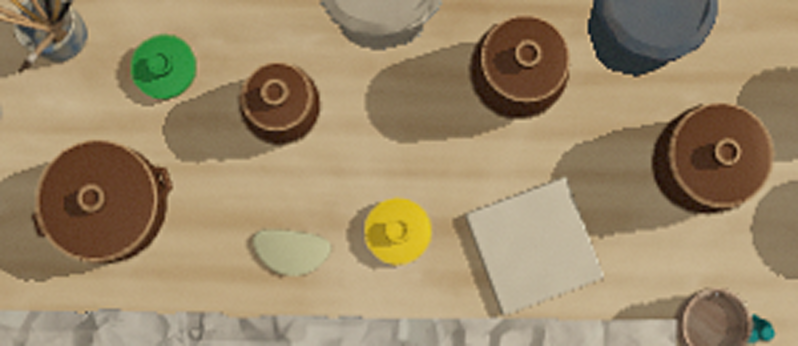

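All four lids look level, centred and fully down. The plates are within 0.4 mm of nominal in the side camera. The top camera reads all four about 1.4–2 mm low, which is within its calibration. I'll hand the job in.

```bash
python3 -c "
from workcell import workorder
print(workorder.hand_in())"
```

```text
the job is handed in; nothing more can be done
None
```

I took the stack apart and set each of the four lids on its own jar, lowering each gently until it touched the rim (about 8 N). I handed the job in at about 41 s with the gripper open and clear; the hand-in gives no verdict.

- **Height:** in the side camera all four plates are within 0.4 mm of fully down. The top camera reads every plate 1.4–2.0 mm low. I take that as its calibration error, because the rim contact heights matched what I expected.
- **Level:** fitted plate slopes are 0.012 or less.
- **Centring:** in the top view each knob is within about 2 mm of the measured jar axis. The side camera reads y about 2–3 mm lower, except on the small lid, where the gap is 3.4 mm. It was already biased that way before anything moved.
- **Jars:** all four look to be standing where they were in the pictures, though I did not re-measure their positions.

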